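# Load the small parcel into the transit case and shut its door

### The arm

A 6-joint arm with a two-finger parallel gripper is mounted at the origin on the work surface; the furniture and walls round the work are solid. World frame = base frame: x ahead of the robot, y to its left, z up, the work surface at z = 0. Lengths are in m, angles in rad, forces in N, time in s.
With the tool pointing down it reaches from about 0.225 to 0.875 m from the base axis. Payload 3.4 kg.
Tool frame: the origin (TCP) lies at the very end of the fingers, on their centre line; the grasp point (between the pads) lies 19 mm behind it; z points along the fingers, y is the direction in which the jaws open and shut (so a half turn about z gives the same grasp; the last joint's range is limited). The gripper opens to 85 mm and grips with 20 to 120 N. Pads are 22 mm wide; open, the fingers measure 114 mm over their backs; the gripper's body (76 mm by 85 mm) begins 54 mm behind the grasp point. The pads swing forward as they close: fully open they stand 13 mm farther back than shut.
Start: joints at [-1.239, 0.276, 1.505, -0, 1.361, -0.121], TCP at [0.252, -0.517, 0.231] pointing down, gripper open.
Joint ranges: [-2.89, 2.89], [-0.75, 2.08], [0.22, 2.7], [-1.18, 4.32], [0.11, 2.71], [-2.7, 2.7]. Speed limits (rad/s): [2.57, 2.57, 3.14, 3.14, 3.14, 3.14].

### API

Orientations are given as a unit quaternion [w, x, y, z].
In Python, from rig import get_state, get_image, calibration, sign_off gives the robot as it stands. The module is installed in compiled form; this text tells all that it offers.
- The arm moves only by the tool drive_tool, never from a script. Its argument "targets" is one flat list of numbers, 7 for each row, row after row: the turn, a rotation vector about the tool's x, y, z in degrees, then the shift along the tool's x, y, z in mm, then the opening, from 0 (shut) to 1 (fully open). In form: [wx, wy, wz, tx, ty, tz, fingers, wx, wy, wz, tx, ty, tz, fingers, ...]. A call has 1 to 12 rows; each row shifts and turns the commanded pose from where the row before left it, along the tool's axes as they then stand; what a row does not reach is not made up. A row lasts 1/8 s, in which the tool goes at most 62.5 mm and 10.7 degrees, less where a joint would pass 70% of its speed; a pose out of reach is approached as far as the arm can. A call is refused whole if a number of a shift passes 62.5 or a number of a turn 10.7, either way. A call with a gripper value outside its range is refused whole. The fingers move at their own pace and stop on an object; "grip_force" is the grip in N (left out, the last holds). Time passes only in rows, so rows that do not move let the fingers close. It gives the time, the measured TCP pose, the force and the opening at its end, in the units of the state.
- get_state(): the state, without advancing time (a new reading comes with each control period).
- get_image(name): name is "side" or "top" or "wrist"; returns the picture (420x560x3 uint8, red, green, blue); there is no depth.
- calibration(name): a dict with "mtx" (3x3 intrinsics, pixels), "world_to_cam" (4x4, takes a point from world to camera coordinates); the wrist camera has in their place "hand_eye" (4x4, takes a point from camera to tool coordinates, whose origin is the TCP and whose axes are the flange's). Camera axes: x right, y down, z forward; pixel columns grow to the right and rows downward; lengths in m; the calibration is good to about 2 mm. A picture is of the moment at which its call begins: read the wrist's pose just before it. calibration takes no time and is no camera call.
- sign_off(): hands the job in, once; it reports no verdict.
The state is a dict: "clock": time; "qpos": joint angles; "qd": joint speeds; "effort": joint torques, N m; "position": TCP position; "ee_rot": TCP orientation; "contact_force": force on the tool from outside, world axes, zero at the start; "moment": the same for the moment, N m; "width": finger opening in m.
Only numpy, scipy, OpenCV 4.12 (cv2) and the standard library are available. Lean on these libraries where they do the work, as an engineer would, in place of code of your own. Each camera call takes 0.05 s, during which the arm holds its last target.

### The job

Put the smallest brown parcel, right way up, on the white board in front of the grey transit case, and push it long way first into the case until its end is flush with the mouth. Then swing the case's blue door fully shut on it. Leave the other things where they are.

Things in the scene. Friction and masses are not known exactly. Their poses are not given: they have to be found in the camera images.
- small_parcel: The smallest brown cardboard parcel: 55 mm along its x, 76 mm along its y (the long way), 30 mm high, 0.22 kg. Loose. Origin: centre of its underside, z up.
- case: Grey plastic case (tunnel closed at the back) fixed with its white loading board on the bench. Origin: middle of the mouth at bench height; x level into the case, z up. Outside 76 mm wide, 85 mm long, top 42 mm above the bench. The board, also the case's floor, is 4 mm thick, 92 mm wide and reaches 190 mm out in front of the mouth (x = -0.19); its blue line leads to the mouth.
- case_mouth (a point): Middle of the case's mouth on the board's top, 4 mm above the bench; same axes as the case. Inside the case is 60 mm wide, 34 mm high, 79 mm deep; the mouth flares to about 68 mm over its first 12 mm.
- case_back (a point): Middle of the case's inner back wall, on the board's top, 79 mm in from the mouth.
- door (a joint): Blue door of the case, 72 mm wide, 33 mm high, 4 mm thick, underside 5.5 mm above the bench, on an upright hinge at the case's +y side. 0 = shut flat, 5 mm in front of the mouth; grows (rad) as the free edge swings outward, up to 2.5. From the hinge the free edge lies along (-sin q, -cos q) in the case's x, y. Stays where left.
- door_hinge (a point): Hinge axis of the door at half the door's height (22 mm above the bench): 37 mm to the case's +y side of the mouth's middle and 5 mm in front of the mouth.
- door_edge (a point): Middle of the door's free edge, 73 mm from the hinge axis.
- flat_parcel: Bystander: larger light brown parcel, 75 x 112 x 47 mm, too big for the case. Origin: centre of underside.
- tall_parcel: Bystander: brown parcel 70 x 102 x 57 mm, too big for the case. Origin: centre of underside.
- stamp: Bystander: red and black self-inking stamp, 40 x 71 mm, 78 mm high. Origin: centre of underside.

How it is judged:
By the outcome, as a careful person would: the job done as asked, in the order asked, and still so for the second after the job is handed in, with the robot touching nothing.
It also fails if it takes over 61 s, if anything falls off the work surface, if the arm or the gripper's body presses on something with over 40 N, if the wrist force passes 120 N, or if a joint passes its speed limit or range.

## Working session

There is one attempt and no reset: what is moved stays moved. The work goes in short steps, Python scripts to look and compute and a tool call to move; the robot and the scene stay as the last step left them, time stands still between calls to the robot, and variables do not carry over. Pictures are saved under pics/ and viewed, and the job is handed in when it is done.

Besides the shell and the picture viewer there is one more tool, called after "Request:" by a JSON object that holds its "fn" and its "kwargs", one argument or row to a line. drive_tool: Moves the arm, as the interface text tells. Its arguments: {"type":"object","properties":{"targets":{"type":"array"},"grip_force":{"type":"number"}},"required":["targets"]}

```bash
mkdir -p pics
python3 - <<'E'
from rig import *
import cv2
s=get_state()
for k in s: print(k,s[k])
for n in ["side","top"]:
    im=get_image(n); cv2.imwrite(f"pics/{n}0.png",im[:,:,::-1])
for n in ["side","top","wrist"]: print(n,calibration(n))
E
```

```text
clock 0.0
qpos [-1.23897931e+00  2.76607534e-01  1.50614923e+00  1.52706599e-06
  1.36073618e+00 -1.20971086e-01]
qd [-2.84436302e-04  7.17097481e-04  1.69568202e-05  1.51402203e-03
 -2.08351448e-04  2.72304952e-04]
effort [ 6.77214175e-04 -4.16773009e+01 -2.45803624e+01  9.90477793e-05
  1.11355731e-02 -3.03341405e-07]
position [ 0.25137828 -0.51652995  0.23042618]
ee_rot [-9.44949329e-04  9.74481734e-01  2.24464800e-01 -9.92392984e-05]
contact_force [ 0.46063853 -0.36984889 -0.50516469]
moment [ 0.00278431 -0.03110476  0.04010253]
width 0.08547374545983802
side {'mtx': array([[389.65678258,   0.        , 278.84661159],
       [  0.        , 389.65678258, 205.92839403],
       [  0.        ,   0.        ,   1.        ]]), 'world_to_cam': array([[-0.99736416,  0.07253295, -0.00192682,  0.46024211],
       [ 0.02667546,  0.34184652, -0.93937712,  0.03160768],
       [-0.06747711, -0.93695247, -0.34288031,  1.02834705],
       [ 0.        ,  0.        ,  0.        ,  1.        ]])}
top {'mtx': array([[386.697625  ,   0.        , 278.71137839],
       [  0.        , 386.697625  , 209.76254648],
       [  0.        ,   0.        ,   1.        ]]), 'world_to_cam': array([[ 0.00158525, -0.99997637,  0.00668936,  0.02537357],
       [-0.99182575, -0.00242575, -0.12757661,  0.48174561],
       [ 0.12758982, -0.00643244, -0.99180616,  0.86358232],
       [ 0.        ,  0.        ,  0.        ,  1.        ]])}
wrist {'mtx': array([[340.76345821,   0.        , 278.41755058],
       [  0.        , 340.76345821, 212.35599868],
       [  0.        ,   0.        ,   1.        ]]), 'hand_eye': array([[-4.75636943e-05, -9.51303061e-01, -3.08257172e-01,
         7.99093184e-02],
       [ 9.99999313e-01,  3.15672324e-04, -1.12848537e-03,
        -9.87215399e-05],
       [ 1.17083985e-03, -3.08257014e-01,  9.51302393e-01,
        -1.40472530e-01],
       [ 0.00000000e+00,  0.00000000e+00,  0.00000000e+00,
         1.00000000e+00]])}
```

View pics/top0.png

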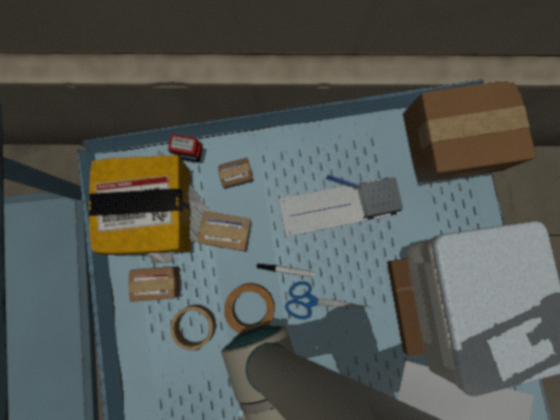

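View pics/side0.png

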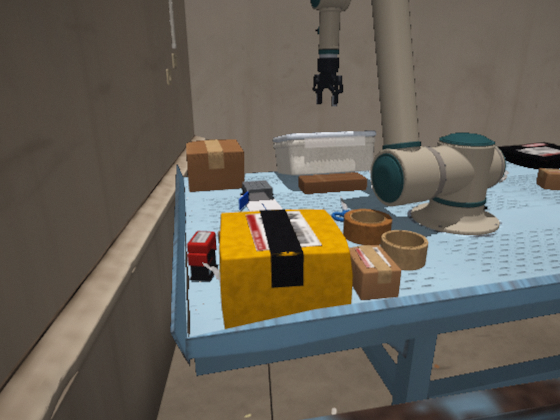

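The top view shows the parcel candidates at (235,173), (224,231) and (152,284). The case is at (380,197), with the board to its left and the open blue door at about (342,181). I'll zoom in to measure.

```bash
python3 - <<'E'
import cv2
im=cv2.imread("pics/top0.png")
a=cv2.resize(im[150:250,200:420],None,fx=3.6,fy=3.6,interpolation=cv2.INTER_CUBIC)
cv2.imwrite("pics/topz.png",a)
E
cat > h.py <<'E'
import numpy as np
from rig import *
def ray(n,uv,z):
    c=calibration(n);K=c["mtx"];T=c["world_to_cam"];R=T[:3,:3];o=-R.T@T[:3,3]
    d=R.T@np.linalg.inv(K)@np.array([uv[0],uv[1],1.]);return o+d*(z-o[2])/d[2]
def qR(q):
    from scipy.spatial.transform import Rotation as Ro
    return Ro.from_quat([q[1],q[2],q[3],q[0]]).as_matrix()
def wray(s,uv,z):
    c=calibration("wrist");R=qR(s["ee_rot"]);H=c["hand_eye"]
    d=R@H[:3,:3]@np.linalg.inv(c["mtx"])@np.array([uv[0],uv[1],1.]);o=np.array(s["position"])+R@H[:3,3]
    return o+d*(z-o[2])/d[2]
E
```

```text
(no output)
```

View pics/topz.png

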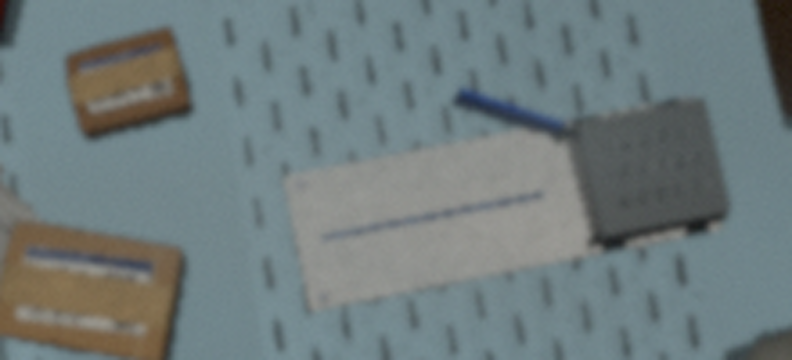

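Run:
```python
from h import *
f=lambda x,y:(x/3.6+200-.36,y/3.6+150-.36)
def p(n,pts,z):
    r=[ray("top",f(*q),z) for q in pts]
    print(n,z,np.round(r,4)[:,:2].tolist(), [round(float(np.linalg.norm(r[i]-r[i-1])),4) for i in range(len(r))])
    return r
p("parcel",[(68,57),(168,30),(188,104),(88,136)],.03)
p("flat",[(12,218),(184,246),(164,358),(-5,335)],.047)
p("board end",[(288,177),(310,308)],.004)
p("line",[(322,238),(543,194)],.004)
p("case top",[(572,120),(702,98),(728,212),(596,238)],.042)
p("door",[(460,97),(570,130)],.0385)
```

```text
parcel 0.03 [[0.5862, 0.1678], [0.6045, 0.1028], [0.5553, 0.0892], [0.534, 0.1537]] [0.0541, 0.0675, 0.0511, 0.0679]
flat 0.047 [[0.4782, 0.1982], [0.4607, 0.0897], [0.3906, 0.1014], [0.4047, 0.2068]] [0.074, 0.1099, 0.0711, 0.1063]
board end 0.004 [[0.5116, 0.024], [0.4246, 0.0094]] [0.0882, 0.0882]
line 0.004 [[0.4708, 0.0015], [0.5006, -0.1454]] [0.1498, 0.1498]
case top 0.042 [[0.543, -0.1577], [0.5576, -0.2417], [0.4838, -0.2555], [0.467, -0.171]] [0.0772, 0.0853, 0.0751, 0.0862]
door 0.0385 [[0.5586, -0.0865], [0.5372, -0.157]] [0.0736, 0.0736]
```

Request:
{"fn": "drive_tool", "kwargs": {
  "targets": [0, 0, 0, 0, 0, -50, 1, 0, 0, 0, 0, 0, -50, 1, 0, 0, 0, 40, -27, 0, 1, 0, 0, 0, 40, -27, 0, 1, 0, 0, 0, 40, -27, 0, 1, 0, 0, 0, 40, -27, 0, 1, 0, 0, 0, 40, -27, 0, 1, 0, 0, 0, 40, -27, 0, 1, 0, 0, 0, 40, -27, 0, 1, 0, 0, 0, 40, -27, 0, 1, 0, 0, 0, 40, -27, 0, 1, 0, 0, 0, 40, -27, 0, 1]
}}

```text
clock: 1.6
position: [0.4935, -0.0978, 0.331]
ee_rot: [-0.0, 0.974, 0.224, -0.0]
contact_force: [0.0, -0.7, 0.2]
width: 0.0855
```

Request:
{"fn": "drive_tool", "kwargs": {
  "targets": [0, 0, -10.6, 0, 0, 10, 1, 0, 0, -10.6, 0, 0, 10, 1, 0, 0, -10.6, 0, 0, 10, 1, 0, 0, -10.6, 0, 0, 10, 1, 0, 0, -10.6, 0, 0, 10, 1, 0, 0, -10.6, 0, 0, 10, 1, 0, 0, -10.6, 0, 0, 10, 1, 0, 0, 0, 0, 0, 0, 1, 0, 0, 0, 0, 0, 0, 1]
}}

```text
clock: 2.72
position: [0.4932, -0.0993, 0.2615]
ee_rot: [0.0, 0.643, 0.766, -0.0]
contact_force: [0.0, 0.2, -0.5]
width: 0.0853
```

Run:
```python
from h import *
import cv2,json
s=get_state();print(s["position"],s["ee_rot"],s["qpos"])
im=get_image("wrist");cv2.imwrite("pics/w1.png",im[:,:,::-1])
json.dump({"position":list(map(float,s["position"])),"ee_rot":list(map(float,s["ee_rot"]))},open("s1.json","w"))
```

```text
[ 0.49320165 -0.09933981  0.26147151] [ 8.77891542e-05  6.42806437e-01  7.66028639e-01 -2.71193540e-05] [-3.37060576e-01  1.50328818e-01  1.59703230e+00 -1.14556539e-04
  1.39408644e+00 -5.11524209e-01]
```

View pics/w1.png

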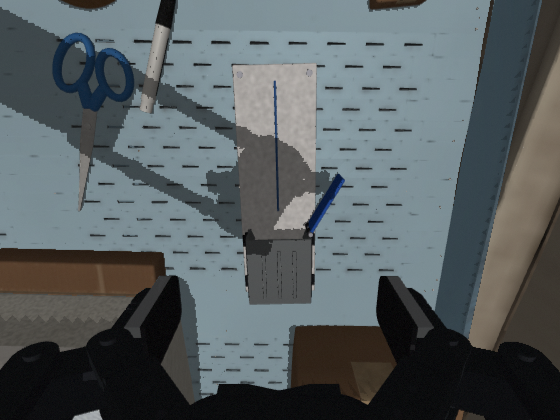

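The wrist view shows the board with corners at (234,66) and (316,64), its blue line from (275,81) to (278,210), the case roof spanning rows 237–303, and the door from (308,230) to (341,177).

Run:
```python
from h import *
import cv2,json
s=json.load(open("s1.json"))
im=cv2.imread("pics/w1.png").astype(int)
m=((im[:,:,0]-im[:,:,2]>45)).astype(np.uint8); m[:, :230]=0;m[:,350:]=0;m[250:]=0
n,l,st,c=cv2.connectedComponentsWithStats(m)
for i in range(1,n):
    if st[i,4]>25:
        ys,xs=np.nonzero(l==i); print(st[i],c[i])
        vx,vy,x0,y0=cv2.fitLine(np.c_[xs,ys].astype(np.float32),cv2.DIST_HUBER,0,.01,.01).ravel()
        a=[(x0+vx/vy*(y-y0),y) for y in (ys.min(),ys.max())]
        for z in (.004,.0385):
            w=[wray(s,q,z) for q in a]; d=w[1]-w[0]; print(z,np.round(w,4).tolist(),np.degrees(np.arctan2(d[1],d[0])),np.linalg.norm(d))
for nm,z,pts in [("board",.004,[(234,66),(316,64)]),("case",.042,[(246.5,239.5),(313.5,236),(311,303),(250,304)])]:
    w=[wray(s,q,z) for q in pts];print(nm,np.round(w,4)[:,:2].tolist(),[round(float(np.linalg.norm(w[i]-w[i-1])),4) for i in range(len(w))])
cv2.imwrite("pics/w1z.png",cv2.resize(cv2.imread("pics/w1.png")[160:310,200:380],None,fx=3.9,fy=3.9,interpolation=cv2.INTER_CUBIC))
```

```text
[274  81   3  57 103] [274.98058252 108.89320388]
0.004 [[0.4725, 0.0001, 0.004], [0.483, -0.0589, 0.004]] -79.91103493540504 0.05994015296839207
0.0385 [[0.4732, -0.0018, 0.0385], [0.4827, -0.0557, 0.0385]] -79.91103493540498 0.05474343074583833
[309 174  36  59 462] [325.96536797 202.74458874]
0.004 [[0.5699, -0.0873, 0.004], [0.5449, -0.1664, 0.004]] -107.57884966477424 0.08296970391617886
0.0385 [[0.5621, -0.0815, 0.0385], [0.5392, -0.1537, 0.0385]] -107.57884966477428 0.07577635383635374
board [[0.4265, 0.0073], [0.5131, 0.0246]] [0.0883, 0.0883]
case [[0.4701, -0.1738], [0.5444, -0.1564], [0.5594, -0.2426], [0.4866, -0.2568]] [0.0846, 0.0763, 0.0875, 0.0741]
```

View pics/w1z.png

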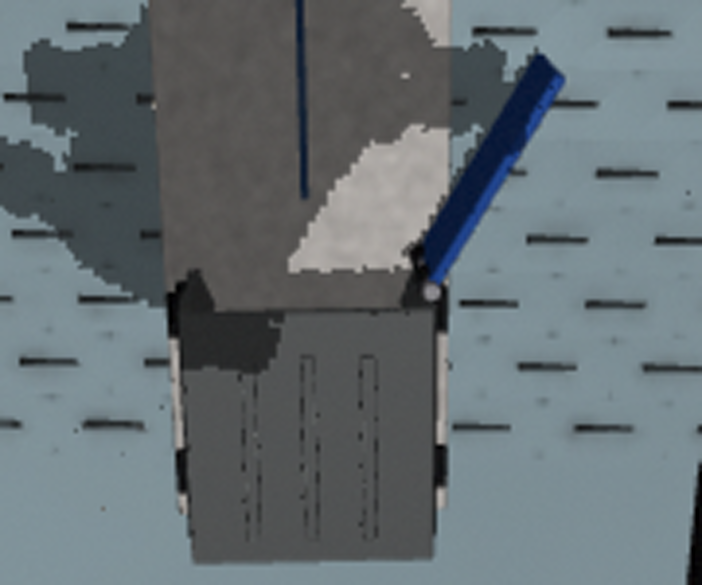

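Run:
```python
from h import *
import json
s=json.load(open("s1.json"))
f=lambda x,y:(x/3.9+200-.37,y/3.9+160-.37)
L=[wray(s,(274.6,81),.004),wray(s,f(304,197),.004)];d=L[1]-L[0];print("line",np.round(L,4).tolist(),np.degrees(np.arctan2(d[1],d[0])))
w=[wray(s,f(*q),.042) for q in [(181,312),(435,308),(433,557),(192,562)]]
print(np.round(w,4)[:,:2].tolist(),[round(float(np.linalg.norm(w[i]-w[i-1])),4) for i in range(4)])
fm=(w[0]+w[1])/2;bm=(w[2]+w[3])/2;d=bm-fm;print("mouth",fm,"axis",np.degrees(np.arctan2(d[1],d[0])))
d=w[1]-w[0];print("mouth edge-90",np.degrees(np.arctan2(d[1],d[0]))-90)
print("hinge",wray(s,f(431,291),.0385))
e=wray(s,f(541,56),.0385);print("edge",e, wray(s,f(563,78),.0385))
```

```text
line [[0.4722, 0.0, 0.004], [0.5009, -0.145, 0.004]] -78.78894787695592
[[0.4696, -0.1741], [0.5425, -0.16], [0.5588, -0.2419], [0.4852, -0.2567]] [0.084, 0.0742, 0.0835, 0.0751]
mouth [ 0.50606314 -0.16703401  0.042     ] axis -79.04204395726214
mouth edge-90 -79.0303395211105
hinge [ 0.54083855 -0.15626328  0.0385    ]
edge [ 0.55676916 -0.08244465  0.0385    ] [ 0.56421834 -0.08744561  0.0385    ]
```

Request:
{"fn": "drive_tool", "kwargs": {
  "targets": [0, 0, 0, 42, 23, 16, 1, 0, 0, 0, 42, 23, 16, 1, 0, 0, 0, 42, 23, 16, 1, 0, 0, -3, 42, 23, 16, 1, 0, 0, -3, 42, 23, 16, 1, 0, 0, 0, 0, 0, 0, 1, 0, 0, 0, 0, 0, 0, 1]
}}

```text
clock: 3.65
position: [0.567, 0.1281, 0.1816]
ee_rot: [0.0, 0.601, 0.799, -0.0]
contact_force: [0.9, -0.5, -0.2]
width: 0.0856
```

Run:
```python
from h import *
import cv2,json
s=get_state();print(s["position"],s["ee_rot"],s["qpos"])
im=get_image("wrist");cv2.imwrite("pics/w2.png",im[:,:,::-1])
json.dump({"position":list(map(float,s["position"])),"ee_rot":list(map(float,s["ee_rot"]))},open("s2.json","w"))
for z in (.08,.1,.12): print(z,[np.round(ray("top",p,z)[:2],3).tolist() for p in [(180,157),(187,245),(201,147),(201,158)]])
# side view box top corner rays
for z in (.08,.1,.12): print(z,[np.round(ray("side",p,z)[:2],3).tolist() for p in [(222,212),(332,210),(346,240),(218,247)]])
```

```text
[0.56703405 0.12807841 0.18157751] [ 3.56369581e-04  6.00977120e-01  7.99266097e-01 -2.83260878e-04] [ 1.03045722e-01  3.16663721e-01  1.57233662e+00 -9.47658378e-04
  1.25245510e+00 -1.78007763e-01]
0.08 [[0.593, 0.246], [0.398, 0.224], [0.616, 0.2], [0.591, 0.199]]
0.1 [[0.588, 0.241], [0.398, 0.22], [0.61, 0.196], [0.585, 0.195]]
0.12 [[0.582, 0.236], [0.397, 0.215], [0.604, 0.192], [0.58, 0.191]]
0.08 [[0.594, 0.12], [0.353, 0.126], [0.359, 0.282], [0.59, 0.293]]
0.1 [[0.59, 0.172], [0.365, 0.178], [0.37, 0.324], [0.586, 0.334]]
0.12 [[0.585, 0.225], [0.376, 0.231], [0.381, 0.366], [0.582, 0.376]]
```

View pics/w2.png

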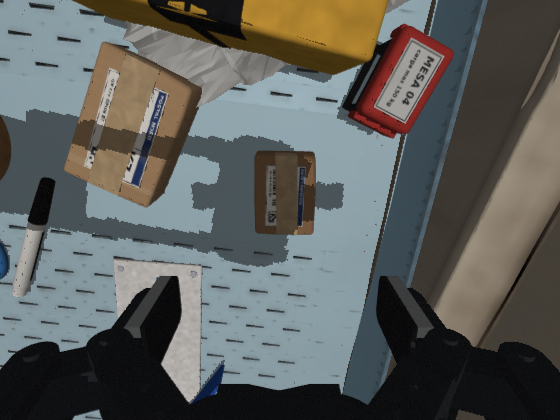

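Run:
```python
from h import *
import cv2,json
s=json.load(open("s2.json"))
im=cv2.imread("pics/w2.png")
hsv=cv2.cvtColor(im,cv2.COLOR_BGR2HSV)
m=((hsv[...,0]<25)&(hsv[...,1]>60)).astype(np.uint8);m[:, :245]=0;m[:,325:]=0;m[:145]=0;m[240:]=0
m=cv2.morphologyEx(m,cv2.MORPH_CLOSE,np.ones((15,15)))
c=max(cv2.findContours(m,cv2.RETR_EXTERNAL,cv2.CHAIN_APPROX_NONE)[0],key=cv2.contourArea)
r=cv2.minAreaRect(c);print(r);b=cv2.boxPoints(r)
for z in (.03,):
    w=np.array([wray(s,q,z) for q in b]);print(np.round(w,4)[:,:2].tolist(),[round(float(np.linalg.norm(w[i]-w[i-1])),4) for i in range(4)],w.mean(0))
    d=w[1]-w[0];d2=w[2]-w[1];print(np.degrees(np.arctan2(d[1],d[0])),np.degrees(np.arctan2(d2[1],d2[0])))
print("stamp top",[np.round(wray(s,p,.078)[:2],3) for p in [(395,137),(365,110),(378,122)]], "base",wray(s,(345,108),0.01))
print("wall",[np.round(wray(s,p,0)[:2],3) for p in [(375,250),(390,180)]])
cv2.imwrite("pics/w2z.png",cv2.resize(im[130:250,230:340],None,fx=4.5,fy=4.5,interpolation=cv2.INTER_CUBIC))
```

```text
((285.0, 192.5), (83.0, 60.0), 90.0)
[[0.5376, 0.161], [0.5867, 0.1751], [0.6101, 0.103], [0.5571, 0.0877]] [0.0758, 0.0511, 0.0758, 0.0552] [0.57286892 0.1316967  0.03      ]
16.117977858286736 -71.9879079135685
stamp top [array([0.631, 0.205]), array([0.604, 0.216]), array([0.616, 0.211])] base [0.60312292 0.21598567 0.01      ]
wall [array([0.682, 0.093]), array([0.669, 0.166])]
```

View pics/w2z.png

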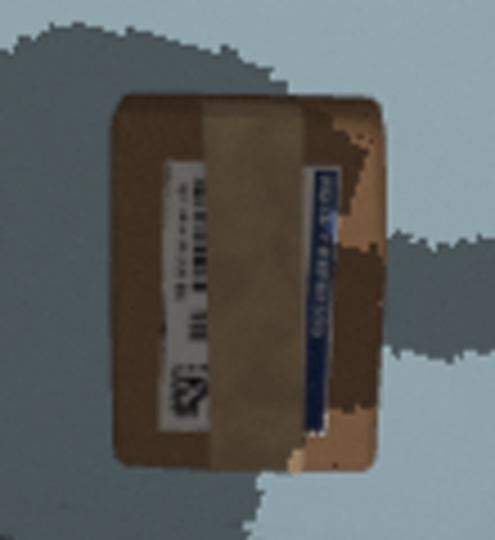

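Request:
{"fn": "drive_tool", "kwargs": {
  "targets": [0, 0, 0, 1, 4.5, 30, 1, 0, 0, 0, 0, 0, 40, 1, 0, 0, 0, 0, 0, 40, 1, 0, 0, 0, 0, 0, 30, 1, 0, 0, 0, 0, 0, 20, 1, 0, 0, 0, 0, 0, 13, 1, 0, 0, 0, 0, 0, 5, 1, 0, 0, 0, 0, 0, 0, 1, 0, 0, 0, 0, 0, 0, 1]
}}

```text
clock: 4.82
position: [0.5717, 0.1306, 0.0042]
ee_rot: [0.001, 0.601, 0.799, 0.001]
contact_force: [0.4, -0.3, 0.8]
width: 0.0854
```

Run:
```python
from h import *
import cv2
s=get_state();print(s["position"],s["contact_force"])
im=get_image("wrist");cv2.imwrite("pics/w3.png",im[:,:,::-1])
```

```text
[0.57171317 0.13059511 0.0041699 ] [ 0.37777662 -0.28088118  0.84785381]
```

View pics/w3.png

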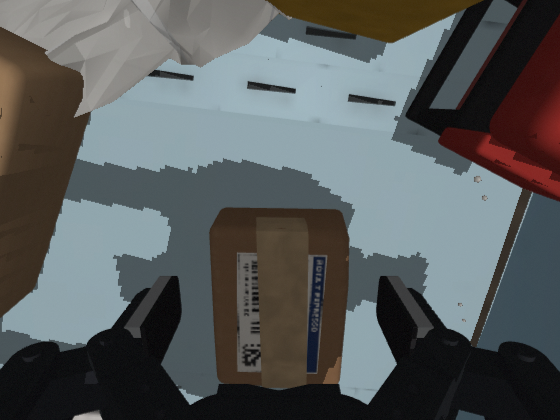

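The parcel (columns 210–350) sits centred between the pads at 180 and 378, so I'm closing.

Request:
{"fn": "drive_tool", "kwargs": {
  "targets": [0, 0, 0, 0, 0, 0, 0, 0, 0, 0, 0, 0, 0, 0, 0, 0, 0, 0, 0, 0, 0, 0, 0, 0, 0, 0, 0, 0, 0, 0, 0, 0, 0, 0, 0, 0, 0, 0, 0, 0, 0, 0],
  "grip_force": 40
}}

```text
clock: 5.62
position: [0.5715, 0.1307, 0.0039]
ee_rot: [0.0, 0.601, 0.799, 0.0]
contact_force: [-0.4, -0.1, 5.7]
width: 0.0544
```

Request:
{"fn": "drive_tool", "kwargs": {
  "targets": [0, 0, 0, 0, 0, -15, 0, 0, 0, 0, 0, 0, -25, 0, 0, 0, 0, 0, 0, -35, 0, 0, 0, 0, 0, 0, -10, 0, 0, 0, 0, 0, 0, 0, 0]
}}

```text
clock: 6.25
position: [0.5709, 0.1306, 0.0885]
ee_rot: [0.0, 0.601, 0.799, 0.0]
contact_force: [-0.0, -0.1, -3.6]
width: 0.0548
```

Run:
```python
from h import *
import cv2
s=get_state();print(s["position"],s["ee_rot"],s["contact_force"],s["width"])
im=get_image("wrist");cv2.imwrite("pics/w4.png",im[:,:,::-1])
```

```text
[0.57094171 0.13056589 0.08851805] [2.77827393e-04 6.00804964e-01 7.99395579e-01 1.62276925e-04] [-0.0128805  -0.066761   -3.62972228] 0.05482371274393852
```

View pics/w4.png

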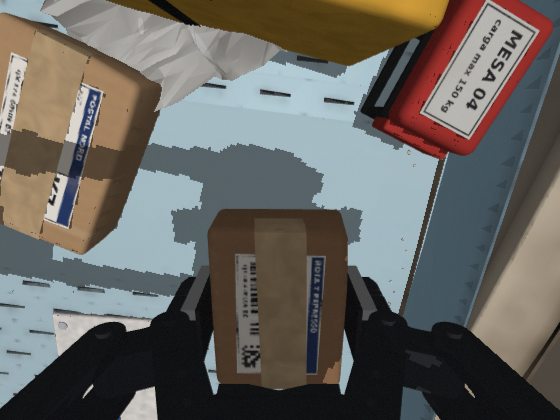

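Request:
{"fn": "drive_tool", "kwargs": {
  "targets": [0, 0, 0, -37, -33.7, 0, 0, 0, 0, 0, -37, -33.7, 0, 0, 0, 0, 0, -37, -33.7, 0, 0, 0, 0, 0, -36.7, -33.6, 0, 0, 0, 0, 5.1, 0, 0, 20, 0, 0, 0, 0, 0, 0, 20, 0, 0, 0, 0, 0, 0, 15, 0, 0, 0, 0, 0, 0, 10, 0, 0, 0, 0, 0, 0, 0, 0, 0, 0, 0, 0, 0, 0, 0]
}}

```text
clock: 7.55
position: [0.4829, -0.0487, 0.0234]
ee_rot: [0.0, 0.636, 0.772, 0.0]
contact_force: [0.5, 0.4, -2.8]
width: 0.0549
```

```bash
cat >> h.py <<'E'
M=np.array([.5055,-.1665]);A=np.radians(-79.0);X=np.array([np.cos(A),np.sin(A)]);Y=np.array([-X[1],X[0]])
def incase(p): p=np.array(p[:2])-M; return np.round([p@X,p@Y],4)
def rep():
    s=get_state();q=s["ee_rot"];print("tcp",np.round(s["position"],4),"case",incase(s["position"]),"theta",round(np.degrees(2*np.arctan2(q[2],q[1])),2),"F",np.round(s["contact_force"],1),"w",round(s["width"],4),"t",s["clock"]);return s
E
python3 - <<'E'
from h import *
import cv2
s=rep()
im=get_image("wrist");cv2.imwrite("pics/w5.png",im[:,:,::-1])
E
```

```text
tcp [ 0.4829 -0.0487  0.0234] case [-0.1199  0.0003] theta 101.05 F [ 0.5  0.4 -2.8] w 0.0549 t 7.55
```

View pics/w5.png

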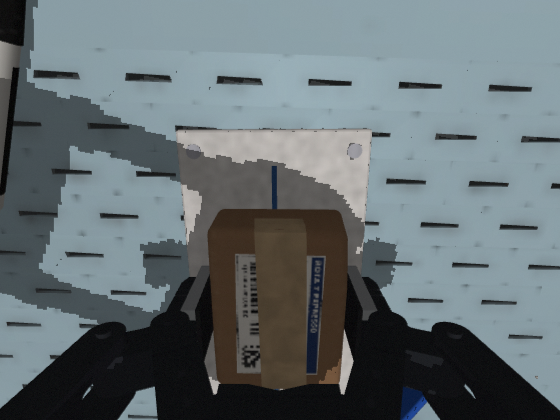

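Run:
```python
from h import *
s=rep()
for p in [(274.5,168),(275,207),(177,130),(371.5,131)]:
    w=wray(s,p,.004);print(p,incase(w),w[:2])
for p in [(221,209.5),(336,209.5)]: print(incase(wray(s,p,.0465)))
```

```text
tcp [ 0.4831 -0.0488  0.0237] case [-0.1198  0.0005] theta 101.05 F [ 1.   0.3 -2.2] w 0.0547 t 7.6
(274.5, 168) [-0.1696 -0.0006] [ 4.72540036e-01 -1.43952465e-04]
(275, 207) [-0.1503 -0.0004] [ 0.47641766 -0.01907453]
(177, 130) [-0.1871 -0.0452] [0.42542292 0.00853936]
(371.5, 131) [-0.1867  0.0439] [0.51296593 0.02517573]
[-0.1623 -0.0195]
[-0.1623  0.0221]
```

Request:
{"fn": "drive_tool", "kwargs": {
  "targets": [0, 0, 0, 0, -0.8, 10, 0, 0, 0, 0, 0, 0, 5, 0, 0, 0, 0, 0, 0, 0, 0, 0, 0, 0, 0, 0, 0, 0]
}}

```text
clock: 8.1
position: [0.4819, -0.0489, 0.0082]
ee_rot: [0.0, 0.636, 0.772, -0.0]
contact_force: [-0.1, 0.1, -2.2]
width: 0.0546
```

Request:
{"fn": "drive_tool", "kwargs": {
  "targets": [0, 0, 0, 0, 0, 1, 0, 0, 0, 0, 0, 0, 0, 0, 0, 0, 0, 0, 0, 0, 1, 0, 0, 0, 0, 0, 0, 1, 0, 0, 0, 0, 0, 0, 1, 0, 0, 0, 0, 0, 0, 1]
}}

```text
clock: 8.85
position: [0.4819, -0.0489, 0.0072]
ee_rot: [0.0, 0.636, 0.772, -0.0]
contact_force: [0.2, -0.1, 0.1]
width: 0.0855
```

Request:
{"fn": "drive_tool", "kwargs": {
  "targets": [0, 0, 0, 0, 0, -30, 1, 0, 0, 0, 0, 0, -50, 1, 0, 0, 0, 50, 0, -50, 1, 0, 0, 0, 50, 0, 0, 0.3, 0, 0, 0, 0, 0, 0, 0.3, 0, 0, 0, 0, 0, 0, 0.3]
}}

```text
clock: 9.6
position: [0.4638, 0.0433, 0.1313]
ee_rot: [0.0, 0.635, 0.772, -0.0]
contact_force: [-0.6, 0.0, -0.1]
width: 0.0323
```

Run:
```python
from h import *
import cv2,json
s=rep()
im=get_image("wrist");cv2.imwrite("pics/w6.png",im[:,:,::-1])
json.dump({"position":list(map(float,s["position"])),"ee_rot":list(map(float,s["ee_rot"]))},open("s6.json","w"))
```

```text
tcp [0.4638 0.0433 0.1313] case [-0.2139 -0.0009] theta 101.1 F [-0.6  0.  -0.1] w 0.0323 t 9.6
```

View pics/w6.png

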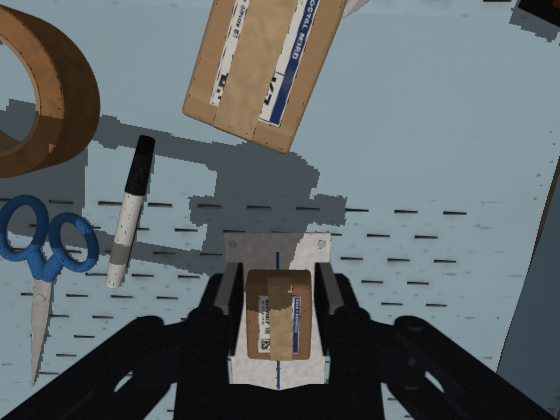

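Request:
{"fn": "drive_tool", "kwargs": {
  "targets": [0, 0, 0, 0, 0.5, 40, 0.12, 0, 0, 0, 0, 0, 40, 0.12, 0, 0, 0, 0, 0, 25, 0.12, 0, 0, 0, 0, 0, 12, 0.12, 0, 0, 0, 0, 0, 0, 0.12, 0, 0, 0, 0, 0, 0, 0.12]
}}

```text
clock: 10.4
position: [0.4653, 0.0433, 0.0152]
ee_rot: [0.001, 0.636, 0.772, 0.0]
contact_force: [-0.6, 0.1, -0.2]
width: 0.0107
```

Request:
{"fn": "drive_tool", "kwargs": {
  "targets": [0, 0, 0, -12, 0, 0, 0.12, 0, 0, 0, -12, 0, 0, 0.12, 0, 0, 0, -10, 0, 0, 0.12, 0, 0, 0, -8, 0, 0, 0.12, 0, 0, 0, -8, 0, 0, 0.12, 0, 0, 0, -8, 0, 0, 0.12, 0, 0, 0, -8, 0, 0, 0.12, 0, 0, 0, -8, 0, 0, 0.12, 0, 0, 0, -8, 0, 0, 0.12]
}}

```text
clock: 11.52
position: [0.4801, -0.0372, 0.0145]
ee_rot: [-0.0, 0.636, 0.772, -0.0]
contact_force: [-0.1, 1.5, 1.0]
width: 0.0103
```

Run:
```python
from h import *
import cv2,json
s=rep()
im=get_image("wrist");cv2.imwrite("pics/w7.png",im[:,:,::-1])
im=get_image("top");cv2.imwrite("pics/t7.png",cv2.resize(im[150:250,260:420,::-1],None,fx=5,fy=5,interpolation=cv2.INTER_CUBIC))
```

```text
tcp [ 0.4801 -0.0372  0.0145] case [-0.1317 -0.0003] theta 101.05 F [-0.1  1.5  1. ] w 0.0103 t 11.525
```

View pics/w7.png

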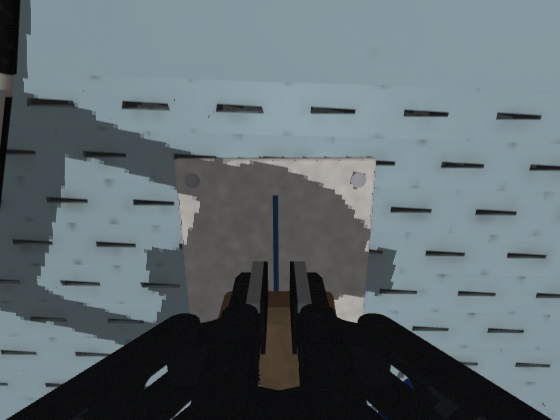

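View pics/t7.png

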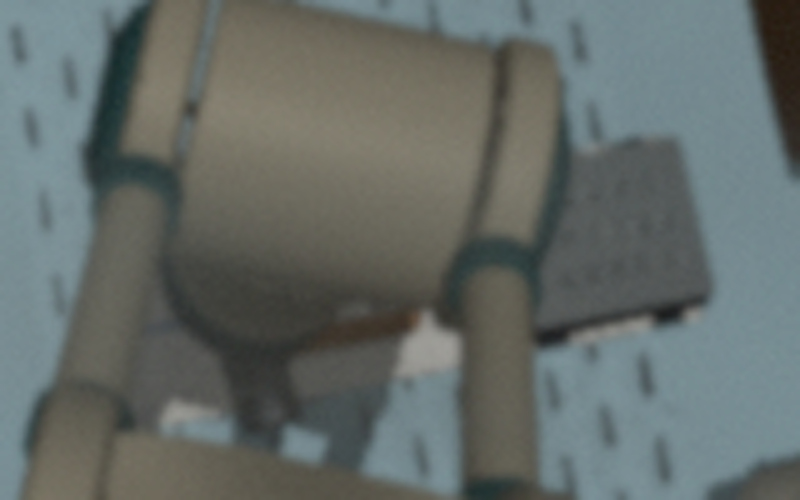

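Run:
```python
from h import *
s=rep()
for p in [(224,291),(277,291),(332,291)]: print(incase(wray(s,p,.034)))
for p in [(177,158),(375,158)]: print(incase(wray(s,p,.004)))
```

```text
tcp [ 0.4806 -0.0379  0.0145] case [-1.31e-01  1.00e-04] theta 101.02 F [ 0.3  0.6 -0.1] w 0.0107 t 11.625
[-0.138  -0.0211]
[-0.138   0.0003]
[-0.138   0.0224]
[-0.1869 -0.0441]
[-0.1869  0.0436]
```

Request:
{"fn": "drive_tool", "kwargs": {
  "targets": [0, 0, 0, -8, 0, 0, 0.12, 0, 0, 0, -8, 0, 0, 0.12, 0, 0, 0, -8, 0, 0, 0.12, 0, 0, 0, -8, 0, 0, 0.12, 0, 0, 0, -8, 0, 0, 0.12, 0, 0, 0, -8, 0, 0, 0.12, 0, 0, 0, -8, 0, 0, 0.12]
}}

```text
clock: 12.5
position: [0.4909, -0.0923, 0.0145]
ee_rot: [0.0, 0.636, 0.772, -0.0]
contact_force: [-0.5, 1.4, -0.6]
width: 0.0102
```

Request:
{"fn": "drive_tool", "kwargs": {
  "targets": [0, 0, 0, -8, 0, 0, 0.12, 0, 0, 0, -8, 0, 0, 0.12, 0, 0, 0, -8, 0, 0, 0.12, 0, 0, 0, -8, 0, 0, 0.12, 0, 0, 0, -8, 0, 0, 0.12, 0, 0, 0, 0, 0, 0, 0.12]
}}

```text
clock: 13.25
position: [0.499, -0.132, 0.0146]
ee_rot: [0.001, 0.636, 0.772, -0.0]
contact_force: [0.2, -0.2, 0.5]
width: 0.0103
```

Run:
```python
from h import *
import cv2,json
s=rep()
im=get_image("wrist");cv2.imwrite("pics/w8.png",im[:,:,::-1])
```

```text
tcp [ 0.499  -0.132   0.0146] case [-0.0351  0.0002] theta 101.01 F [ 0.2 -0.2  0.5] w 0.0103 t 13.25
```

View pics/w8.png

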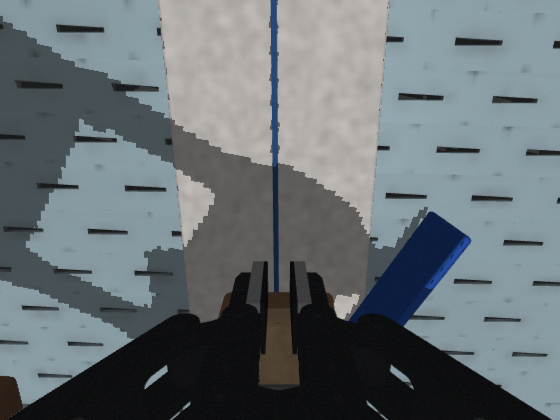

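Request:
{"fn": "drive_tool", "kwargs": {
  "targets": [0, 0, 0, -6, 0, 0, 0.12, 0, 0, 0, -6, 0, 0, 0.12, 0, 0, 0, -5, 0, 0, 0.12, 0, 0, 0, -3, 0, 0, 0.12, 0, 0, 0, 0, 0, 0, 0.12]
}}

```text
clock: 13.92
position: [0.5025, -0.1512, 0.0145]
ee_rot: [0.0, 0.636, 0.772, -0.0]
contact_force: [-0.9, -0.1, -0.2]
width: 0.0102
```

Run:
```python
from h import *
import cv2,json
s=rep()
im=get_image("wrist");cv2.imwrite("pics/w9.png",im[:,:,::-1])
```

```text
tcp [ 0.5025 -0.1512  0.0145] case [-0.0155  0.    ] theta 101.04 F [-0.9 -0.1 -0.2] w 0.0102 t 13.925
```

View pics/w9.png

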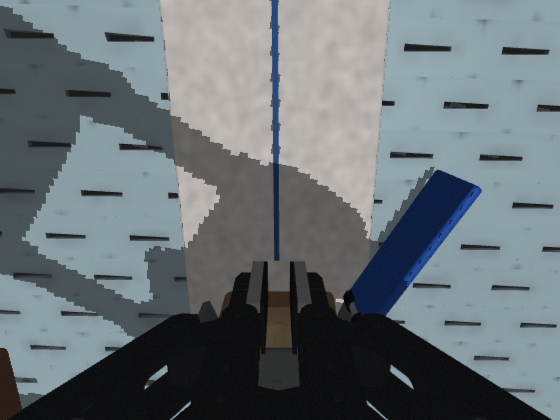

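Run:
```python
from h import *
import cv2
s=rep()
im=cv2.imread("pics/w9.png")
print([im[r,278].tolist() for r in range(284,300,2)])
print([(r,im[r,278].tolist()) for r in range(330,360,3)])
cv2.imwrite("pics/w9z.png",cv2.resize(im[255:400,190:370],None,fx=4,fy=4,interpolation=cv2.INTER_CUBIC))
for r in (346,349,352,355): print(r,incase(wray(s,(278,r),.042)))
for r in (289,291,293): print(r,incase(wray(s,(278,r),.004)),incase(wray(s,(278,r),.034)))
```

```text
tcp [ 0.5025 -0.1511  0.0145] case [-0.0157  0.    ] theta 101.05 F [ 0.1 -0.1  0.5] w 0.0104 t 13.975
[[92, 94, 97], [92, 94, 96], [93, 95, 97], [90, 92, 95], [28, 38, 51], [26, 39, 51], [27, 38, 51], [26, 37, 51]]
[(330, [50, 66, 78]), (333, [51, 66, 78]), (336, [52, 66, 79]), (339, [50, 67, 78]), (342, [51, 68, 79]), (345, [50, 67, 79]), (348, [39, 39, 38]), (351, [45, 46, 44]), (354, [49, 47, 46]), (357, [48, 48, 47])]
346 [-0.0025  0.0006]
349 [-0.0011  0.0006]
352 [0.0004 0.0006]
355 [0.0018 0.0006]
289 [-0.0058  0.0006] [-0.0236  0.0006]
291 [-0.0047  0.0006] [-0.0227  0.0006]
293 [-0.0035  0.0006] [-0.0218  0.0006]
```

View pics/w9z.png

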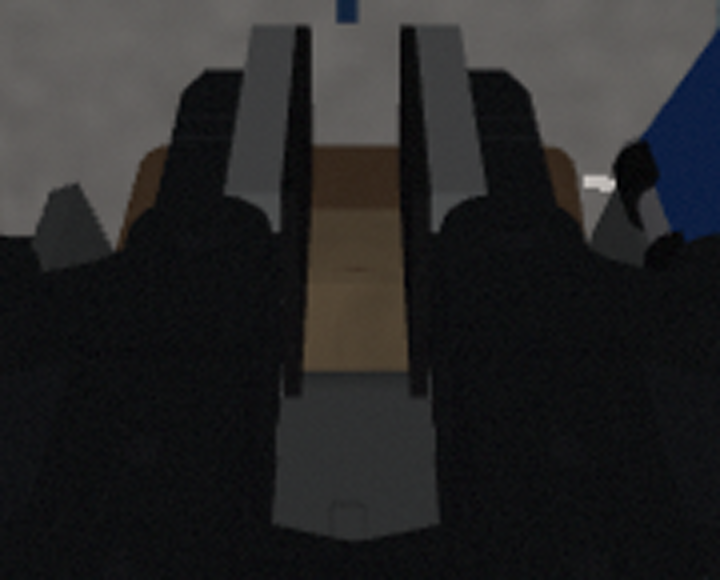

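Request:
{"fn": "drive_tool", "kwargs": {
  "targets": [0, 0, 0, -2.5, 0, 0, 0.12, 0, 0, 0, 0, 0, 0, 0.12, 0, 0, 0, 0, 0, 0, 0.12]
}}

```text
clock: 14.35
position: [0.5027, -0.1532, 0.0145]
ee_rot: [0.0, 0.636, 0.772, -0.0]
contact_force: [-1.0, 1.6, 0.7]
width: 0.0101
```

Run:
```python
from h import *
s=rep()
```

```text
tcp [ 0.5027 -0.1532  0.0145] case [-0.0136 -0.0002] theta 101.05 F [-1.   1.6  0.7] w 0.0101 t 14.35
```

Request:
{"fn": "drive_tool", "kwargs": {
  "targets": [0, 0, 0, 20, 0, 0, 0.12, 0, 0, 0, 40, 0, -20, 0.12, 0, 0, 0, 40, 0, -20, 0.12, 0, 0, 0, 0, 0, 0, 0.12, 0, 0, 0, 0, 0, 0, 0.12]
}}

```text
clock: 14.98
position: [0.4836, -0.0546, 0.0545]
ee_rot: [0.0, 0.635, 0.772, -0.0]
contact_force: [0.6, 1.5, -0.2]
width: 0.0104
```

Run:
```python
from h import *
import cv2
s=rep()
im=get_image("wrist");cv2.imwrite("pics/w10.png",im[:,:,::-1])
```

```text
tcp [ 0.4836 -0.0546  0.0545] case [-0.114  -0.0002] theta 101.12 F [ 0.6  1.5 -0.2] w 0.0104 t 14.975
```

View pics/w10.png

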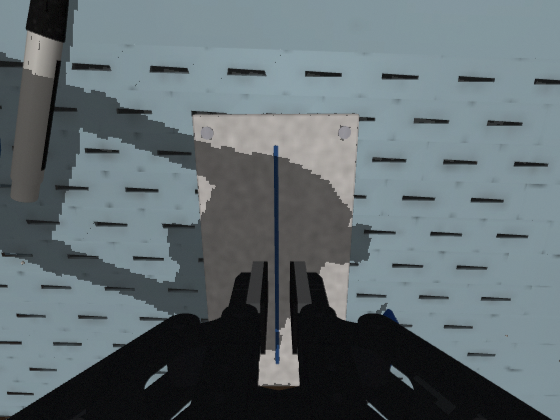

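Request:
{"fn": "drive_tool", "kwargs": {
  "targets": [0, 0, 0, 0, 0, -50, 0.12, 0, 0, 0, 0, 0, -45, 0.12, 0, -7.5, 0, 0, 0, 0, 0.12, 0, -7.5, 0, 0, 0, 0, 0.12, 0, -7.5, 0, 0, 0, 0, 0.12, 0, -7.5, 0, 0, 0, 0, 0.12, 0, 0, 0, 0, 0, 0, 0.12, 0, 0, 0, 0, 0, 0, 0.12]
}}

```text
clock: 16.02
position: [0.4839, -0.0554, 0.1492]
ee_rot: [0.199, 0.614, 0.746, -0.164]
contact_force: [0.2, -0.2, 0.3]
width: 0.0099
```

Run:
```python
from h import *
import cv2,json
s=rep();print(s["ee_rot"],s["qpos"])
json.dump({"position":list(map(float,s["position"])),"ee_rot":list(map(float,s["ee_rot"]))},open("s11.json","w"))
im=get_image("wrist");cv2.imwrite("pics/w11.png",im[:,:,::-1])
cv2.imwrite("pics/w11z.png",cv2.resize(im[140:280,190:370,::-1],None,fx=4,fy=4,interpolation=cv2.INTER_CUBIC))
```

```text
tcp [ 0.4839 -0.0554  0.1492] case [-0.1131 -0.    ] theta 101.01 F [ 0.2 -0.2  0.3] w 0.0099 t 16.025
[ 0.1990724   0.61442862  0.74552186 -0.16445305] [ 0.11786894  0.23154501  1.92958684 -0.61817963  1.0324525   0.26410554]
```

View pics/w11.png

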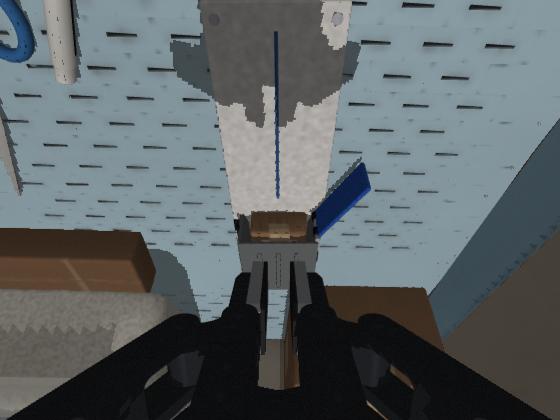

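View pics/w11z.png

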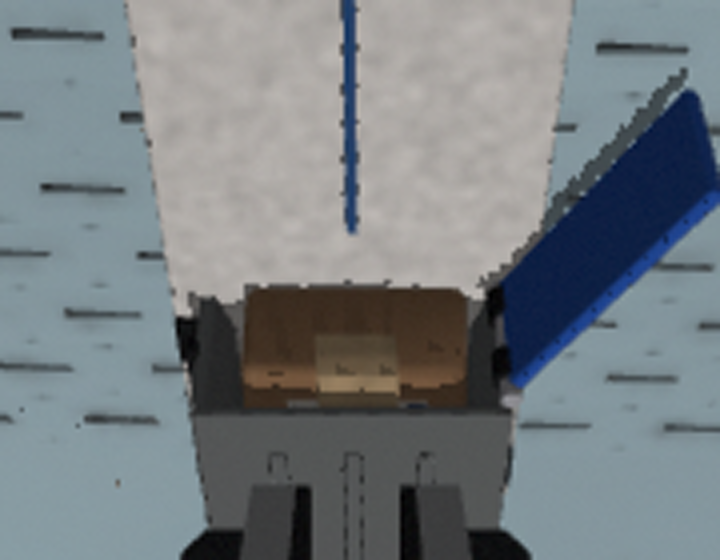

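Run:
```python
from h import *
import json
s=json.load(open("s11.json"))
f=lambda x,y:(x/4+190-.37,y/4+140-.37)
for n,x,y,z in [("parcel bot",260,290,.004),("parcel bot",450,290,.004),("parcel top",350,388,.034),("roofL",195,411,.042),("roof",350,411,.042),("roofR",508,410,.042),("flareL",200,298,.004),("flareL",240,300,.004),("flareR",487,290,.004),("linend",350,232,.004)]:
    print(n,incase(wray(s,f(x,y),z)))
```

```text
parcel bot [-0.0026 -0.023 ]
parcel bot [-0.0027  0.0242]
parcel top [-0.0016 -0.0006]
roofL [-0.0033 -0.036 ]
roof [-0.0033 -0.0005]
roofR [-0.0037  0.0356]
flareL [ 0.0004 -0.0381]
flareL [ 0.0011 -0.0282]
flareR [-0.0027  0.0333]
linend [-0.0231 -0.0006]
```

Run:
```python
from h import *
import json,cv2
s=json.load(open("s11.json"))
im=cv2.imread("pics/w11.png")
for c in (262,278,290): print(c,[(r,int(im[r,c].mean())) for r in range(208,252)])
for r in (212,213,214): print(r,incase(wray(s,(262,r),.004)))
for r in (241,242,243,244,245,246): print(r,incase(wray(s,(262,r),.042)),incase(wray(s,(262,r),.038)))
cv2.imwrite("pics/w11y.png",cv2.resize(im[200:256,228:328],None,fx=8,fy=8,interpolation=cv2.INTER_NEAREST))
```

```text
262 [(208, 174), (209, 170), (210, 158), (211, 80), (212, 51), (213, 45), (214, 42), (215, 46), (216, 43), (217, 46), (218, 45), (219, 46), (220, 46), (221, 46), (222, 49), (223, 46), (224, 49), (225, 48), (226, 49), (227, 43), (228, 44), (229, 46), (230, 51), (231, 61), (232, 73), (233, 83), (234, 87), (235, 86), (236, 81), (237, 43), (238, 45), (239, 49), (240, 73), (241, 74), (242, 41), (243, 52), (244, 85), (245, 85), (246, 85), (247, 85), (248, 86), (249, 85), (250, 86), (251, 85)]
278 [(208, 170), (209, 173), (210, 163), (211, 84), (212, 51), (213, 44), (214, 43), (215, 44), (216, 43), (217, 43), (218, 43), (219, 43), (220, 42), (221, 43), (222, 45), (223, 51), (224, 63), (225, 63), (226, 66), (227, 66), (228, 68), (229, 76), (230, 81), (231, 81), (232, 82), (233, 78), (234, 115), (235, 117), (236, 116), (237, 108), (238, 59), (239, 59), (240, 58), (241, 51), (242, 44), (243, 62), (244, 85), (245, 86), (246, 84), (247, 85), (248, 85), (249, 85), (250, 85), (251, 86)]
290 [(208, 172), (209, 176), (210, 176), (211, 159), (212, 52), (213, 44), (214, 45), (215, 45), (216, 46), (217, 46), (218, 46), (219, 47), (220, 48), (221, 48), (222, 48), (223, 50), (224, 50), (225, 52), (226, 54), (227, 54), (228, 54), (229, 56), (230, 57), (231, 64), (232, 71), (233, 79), (234, 85), (235, 82), (236, 43), (237, 42), (238, 43), (239, 46), (240, 64), (241, 70), (242, 46), (243, 63), (244, 84), (245, 85), (246, 85), (247, 85), (248, 84), (249, 85), (250, 85), (251, 86)]
212 [-0.0028 -0.0157]
213 [-0.0013 -0.0157]
214 [ 0.0001 -0.0158]
241 [-0.0053 -0.0143] [-0.0001 -0.0146]
242 [-0.0038 -0.0144] [ 0.0014 -0.0147]
243 [-0.0023 -0.0144] [ 0.003  -0.0147]
244 [-0.0008 -0.0145] [ 0.0045 -0.0148]
245 [ 0.0007 -0.0145] [ 0.0061 -0.0149]
246 [ 0.0023 -0.0146] [ 0.0077 -0.0149]
```

View pics/w11y.png

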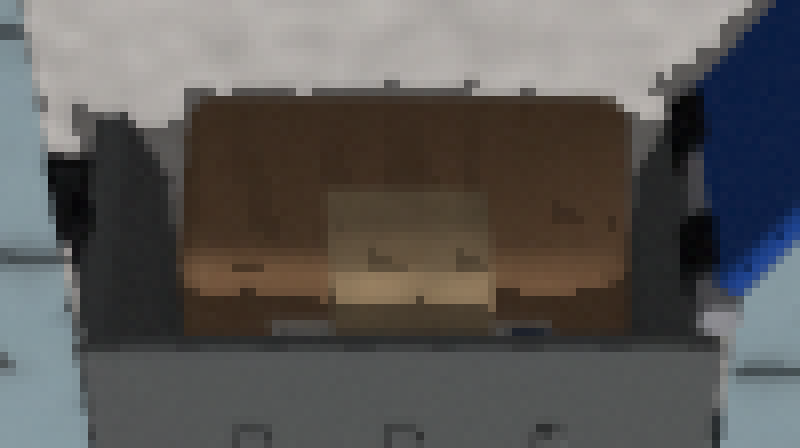

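Request:
{"fn": "drive_tool", "kwargs": {
  "targets": [0, 7.5, 0, 0, 0, 0, 0.12, 0, 7.5, 0, 0, 0, 0, 0.12, 0, 7.5, 0, 0, 0, 0, 0.12, 0, 7.5, 0, 0, 0, 0, 0.12, 0, 0, 0, 0, 0, 50, 0.12, 0, 0, 0, 0, 0, 50, 0.12, 0, 0, 0, 0, 0, 34.5, 0.12, 0, 0, 0, -25, 0, 0, 0.12, 0, 0, 0, -25, 0, 0, 0.12, 0, 0, 0, -25, 0, 0, 0.12, 0, 0, 0, -12, 0, 0, 0.12, 0, 0, 0, 0, 0, 0, 0.12]
}}

```text
clock: 17.58
position: [0.5005, -0.1418, 0.0153]
ee_rot: [0.0, 0.637, 0.771, 0.0]
contact_force: [-0.8, 0.6, -0.4]
width: 0.01
```

Run:
```python
from h import *
s=rep()
```

```text
tcp [ 0.5005 -0.1418  0.0153] case [-0.0252 -0.0002] theta 100.88 F [-0.8  0.6 -0.4] w 0.01 t 17.575
```

Next, 13.3 mm to TCP x = −0.0119, slowly.

Request:
{"fn": "drive_tool", "kwargs": {
  "targets": [0, 0, 0, -6, 0, 0, 0.12, 0, 0, 0, -4, 0, 0, 0.12, 0, 0, 0, -2, 0, 0, 0.12, 0, 0, 0, -1.3, 0, 0, 0.12, 0, 0, 0, 0, 0, 0, 0.12, 0, 0, 0, 0, 0, 0, 0.12]
}}

```text
clock: 18.32
position: [0.5028, -0.1533, 0.015]
ee_rot: [-0.0, 0.636, 0.772, -0.0]
contact_force: [0.1, -0.5, 1.4]
width: 0.0103
```

Run:
```python
from h import *
import cv2
s=rep()
im=get_image("wrist");cv2.imwrite("pics/w12.png",im[:,:,::-1])
cv2.imwrite("pics/w12y.png",cv2.resize(im[270:370,200:360,::-1],None,fx=5,fy=5,interpolation=cv2.INTER_NEAREST))
```

```text
tcp [ 0.5028 -0.1533  0.015 ] case [-0.0135 -0.0002] theta 101.05 F [ 0.1 -0.5  1.4] w 0.0103 t 18.325
```

View pics/w12y.png

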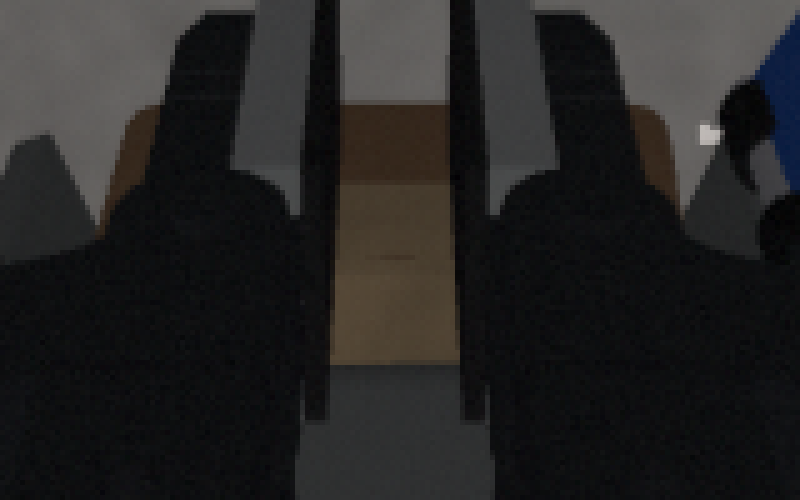

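Request:
{"fn": "drive_tool", "kwargs": {
  "targets": [0, 0, 0, 10, 0, 0, 0.12, 0, 0, 0, 0, -15, 0, 0.12, 0, 0, 0, 0, -14, 0, 0.12, 0, 0, 0, -5, 0, 0, 0.12, 0, 0, 0, -3, 0, 0, 0.12, 0, 0, 0, -1, 0, 0, 0.12, 0, 0, 0, 0, 0, 0, 0.12, 0, 0, 0, 0, 0, 0, 0.12]
}}

```text
clock: 19.38
position: [0.4743, -0.1579, 0.0149]
ee_rot: [0.0, 0.636, 0.772, -0.0]
contact_force: [0.7, -0.4, 0.2]
width: 0.0103
```

Run:
```python
from h import *
import cv2
s=rep()
im=get_image("wrist")
cv2.imwrite("pics/w13y.png",cv2.resize(im[260:380,180:380,::-1],None,fx=4,fy=4,interpolation=cv2.INTER_NEAREST))
```

```text
tcp [ 0.4743 -0.1579  0.0149] case [-0.0144 -0.029 ] theta 101.05 F [ 0.7 -0.4  0.2] w 0.0103 t 19.375
```

View pics/w13y.png

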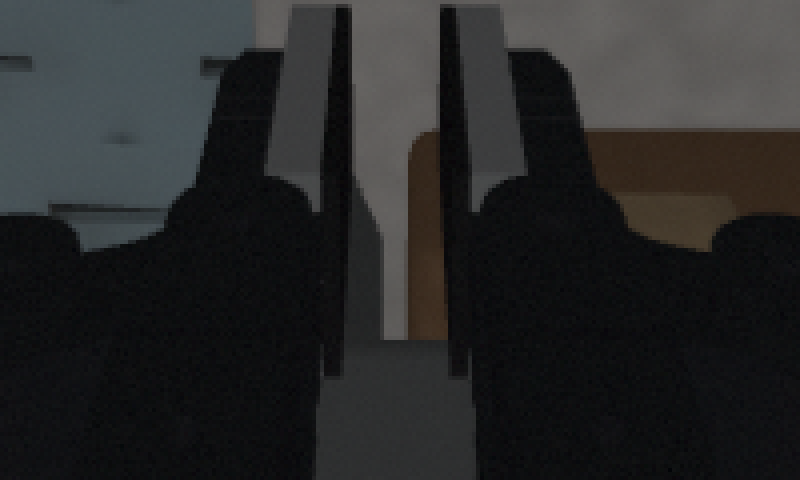

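Request:
{"fn": "drive_tool", "kwargs": {
  "targets": [0, 0, 0, -1, 0, 0, 0.12, 0, 0, 0, 0, 0, 0, 0.12, 0, 0, 0, 0, 0, 0, 0.12]
}}

```text
clock: 19.8
position: [0.4743, -0.1589, 0.015]
ee_rot: [0.0, 0.636, 0.772, -0.0]
contact_force: [-0.4, -0.4, 0.6]
width: 0.0101
```

Request:
{"fn": "drive_tool", "kwargs": {
  "targets": [0, 0, 0, -1, 0, 0, 0.12, 0, 0, 0, 0, 0, 0, 0.12, 0, 0, 0, 0, 0, 0, 0.12]
}}

```text
clock: 20.18
position: [0.4742, -0.1597, 0.015]
ee_rot: [-0.0, 0.636, 0.772, -0.0]
contact_force: [-1.1, 1.5, 1.2]
width: 0.0104
```

Request:
{"fn": "drive_tool", "kwargs": {
  "targets": [0, 0, 0, -1, 0, 0, 0.12, 0, 0, 0, 0, 0, 0, 0.12, 0, 0, 0, 0, 0, 0, 0.12]
}}

```text
clock: 20.55
position: [0.4747, -0.1611, 0.015]
ee_rot: [0.0, 0.636, 0.772, -0.0]
contact_force: [-1.0, 0.1, 0.4]
width: 0.0101
```

Run:
```python
from h import *
s=rep()
```

```text
tcp [ 0.4747 -0.1611  0.015 ] case [-0.0112 -0.0292] theta 101.05 F [-1.   0.1  0.4] w 0.0101 t 20.55
```

Request:
{"fn": "drive_tool", "kwargs": {
  "targets": [0, 0, 0, -0.7, 0, 0, 0.12, 0, 0, 0, 0, 0, 0, 0.12, 0, 0, 0, 0, 0, 0, 0.12]
}}

```text
clock: 20.92
position: [0.4749, -0.1618, 0.015]
ee_rot: [0.0, 0.636, 0.772, -0.0]
contact_force: [0.0, 0.3, -0.3]
width: 0.0101
```

Request:
{"fn": "drive_tool", "kwargs": {
  "targets": [0, 0, 0, -0.7, 0, 0, 0.12, 0, 0, 0, 0, 0, 0, 0.12, 0, 0, 0, 0, 0, 0, 0.12]
}}

```text
clock: 21.3
position: [0.4749, -0.1623, 0.015]
ee_rot: [-0.0, 0.636, 0.772, -0.0]
contact_force: [-1.2, 1.4, 1.1]
width: 0.0103
```

Run:
```python
from h import *
import cv2
s=rep()
im=get_image("wrist")
cv2.imwrite("pics/w14y.png",cv2.resize(im[260:380,180:380,::-1],None,fx=4,fy=4,interpolation=cv2.INTER_NEAREST))
```

```text
tcp [ 0.4749 -0.1623  0.015 ] case [-0.01   -0.0292] theta 101.04 F [-1.2  1.4  1.1] w 0.0103 t 21.3
```

View pics/w14y.png

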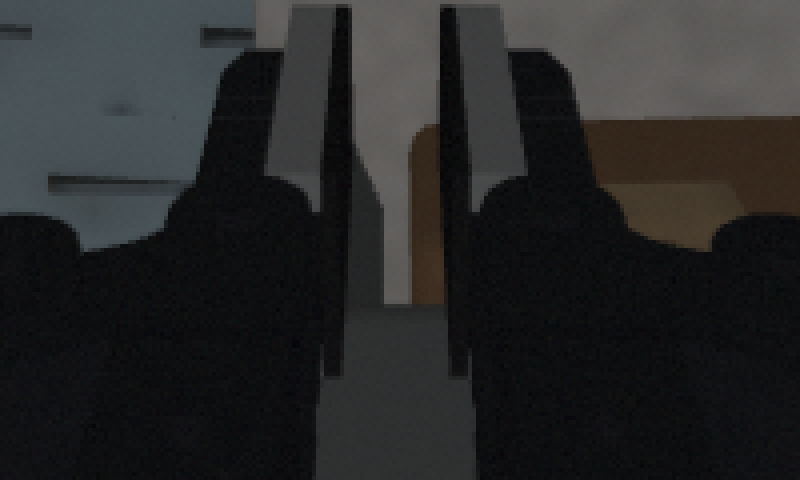

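Request:
{"fn": "drive_tool", "kwargs": {
  "targets": [0, 0, 0, -0.6, 0, 0, 0.12, 0, 0, 0, 0, 0, 0, 0.12, 0, 0, 0, 0, 0, 0, 0.12]
}}

```text
clock: 21.72
position: [0.4751, -0.163, 0.015]
ee_rot: [0.0, 0.636, 0.772, -0.0]
contact_force: [0.4, 0.3, -0.0]
width: 0.0108
```

Run:
```python
from h import *
s=rep()
get_image("wrist");rep()
```

```text
tcp [ 0.4751 -0.163   0.015 ] case [-0.0093 -0.0291] theta 101.04 F [ 0.4  0.3 -0. ] w 0.0108 t 21.725
tcp [ 0.4751 -0.163   0.015 ] case [-0.0092 -0.0291] theta 101.04 F [-0.4  0.7 -0.8] w 0.0103 t 21.775
```

Request:
{"fn": "drive_tool", "kwargs": {
  "targets": [0, 0, 0, 20, 0, 0, 0.12, 0, 0, 0, 0, 0, -30, 0.12, 0, 0, 0, 0, 29, -35, 0.12, 0, 0, 0, -31, 0, 0, 0.12, 0, 6, 0, -31, 0, 0, 0.12, 0, 6, 0, 0, 0, 0, 0.12, 0, 6, 0, 0, 0, 0, 0.12, 0, 0, 0, 0, 0, 0, 0.12, 0, 0, 0, 0, 0, 0, 0.12]
}}

```text
clock: 22.9
position: [0.5113, -0.1975, 0.08]
ee_rot: [-0.121, 0.628, 0.763, 0.099]
contact_force: [0.2, -1.2, 0.8]
width: 0.0103
```

Run:
```python
from h import *
import cv2,json
s=rep()
json.dump({"position":list(map(float,s["position"])),"ee_rot":list(map(float,s["ee_rot"]))},open("s15.json","w"))
im=get_image("wrist");cv2.imwrite("pics/w15.png",im[:,:,::-1])
H=calibration("wrist")["hand_eye"];R=qR(s["ee_rot"]);print("cam",incase(np.array(s["position"])+R@H[:3,3]),(np.array(s["position"])+R@H[:3,3])[2],"axis",R@H[:3,2])
```

```text
tcp [ 0.5113 -0.1975  0.08  ] case [ 0.0315 -0.0002] theta 101.07 F [ 0.2 -1.2  0.8] w 0.0103 t 22.9
cam [-0.      0.0006] 0.2378860907227765 axis [-9.03821088e-04  9.22882200e-04 -9.99999166e-01]
```

View pics/w15.png

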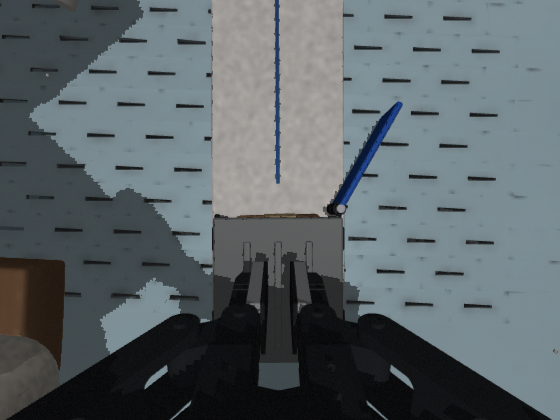

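Run:
```python
from h import *
import cv2,json
s=json.load(open("s15.json"))
im=cv2.imread("pics/w15.png")
cv2.imwrite("pics/w15y.png",cv2.resize(im[190:236,205:355],None,fx=5.3,fy=5.3,interpolation=cv2.INTER_NEAREST))
for c in (225,245,260,278,295,315): print(c,[(r,int(im[r,c].mean())) for r in range(208,224)])
for r in (212,214,216,218): print(r,incase(wray(s,(278,r),.004)),incase(wray(s,(278,r),.034)),incase(wray(s,(278,r),.042)))
```

```text
225 [(208, 157), (209, 159), (210, 158), (211, 157), (212, 157), (213, 157), (214, 157), (215, 147), (216, 58), (217, 38), (218, 60), (219, 51), (220, 93), (221, 94), (222, 93), (223, 94)]
245 [(208, 165), (209, 164), (210, 164), (211, 162), (212, 160), (213, 158), (214, 148), (215, 90), (216, 57), (217, 60), (218, 70), (219, 81), (220, 95), (221, 94), (222, 93), (223, 93)]
260 [(208, 156), (209, 158), (210, 156), (211, 157), (212, 157), (213, 156), (214, 147), (215, 49), (216, 60), (217, 52), (218, 67), (219, 57), (220, 95), (221, 94), (222, 94), (223, 95)]
278 [(208, 162), (209, 162), (210, 162), (211, 164), (212, 160), (213, 130), (214, 62), (215, 70), (216, 90), (217, 74), (218, 71), (219, 86), (220, 97), (221, 94), (222, 95), (223, 94)]
295 [(208, 166), (209, 161), (210, 157), (211, 153), (212, 150), (213, 143), (214, 74), (215, 66), (216, 101), (217, 75), (218, 73), (219, 88), (220, 96), (221, 97), (222, 96), (223, 95)]
315 [(208, 162), (209, 164), (210, 163), (211, 163), (212, 162), (213, 151), (214, 42), (215, 42), (216, 47), (217, 58), (218, 76), (219, 89), (220, 96), (221, 96), (222, 96), (223, 95)]
212 [-0.0005  0.0001] [-0.0005  0.0002] [-0.0005  0.0002]
214 [0.0008 0.0001] [0.0007 0.0002] [0.0007 0.0002]
216 [0.0022 0.0002] [0.0019 0.0002] [0.0018 0.0002]
218 [0.0036 0.0002] [0.0031 0.0002] [0.003  0.0002]
```

View pics/w15y.png

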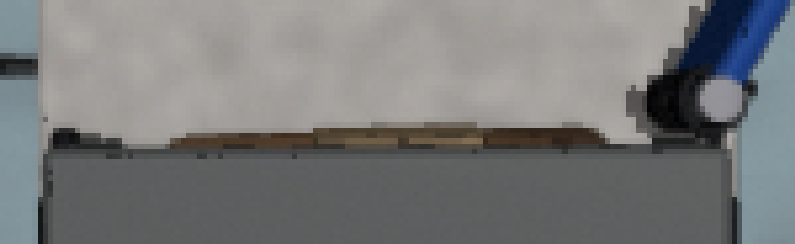

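Request:
{"fn": "drive_tool", "kwargs": {
  "targets": [0, -6, 0, 0, 0, 0, 0.12, 0, -6, 0, 0, 0, 0, 0.12, 0, -6, 0, 0, 0, 0, 0.12, 0, 0, 0, 32, 4, 0, 0.12, 0, 0, 0, 35, 0, 0, 0.12, 0, 0, 0, 0, 0, 35, 0.12, 0, 0, 0, 0, 0, 30, 0.12, 0, 0, 0, 0, 0, 0, 0.12, 0, 0, 0, -12, 0, 0, 0.12, 0, 0, 0, 0, 0, 0, 0.12]
}}

```text
clock: 24.2
position: [0.5068, -0.1453, 0.0166]
ee_rot: [0.002, 0.636, 0.772, 0.0]
contact_force: [-0.0, -0.2, 0.3]
width: 0.0102
```

Run:
```python
from h import *
s=rep()
```

```text
tcp [ 0.5068 -0.1453  0.0166] case [-0.0206  0.0053] theta 101.0 F [-0.  -0.2  0.3] w 0.0102 t 24.2
```

Next, 12.4 mm to about −0.0082.

Request:
{"fn": "drive_tool", "kwargs": {
  "targets": [0, 0, 0, -6, -1, 0, 0.12, 0, 0, 0, -4, 0, 0, 0.12, 0, 0, 0, -1.5, 0, 0, 0.12, 0, 0, 0, -0.7, 0, 0, 0.12, 0, 0, 0, 0, 0, 0, 0.12, 0, 0, 0, 0, 0, 0, 0.12]
}}

```text
clock: 24.95
position: [0.5063, -0.1558, 0.0149]
ee_rot: [-0.0, 0.636, 0.772, -0.0]
contact_force: [-0.4, 1.0, -0.1]
width: 0.01
```

Run:
```python
from h import *
s=rep()
```

```text
tcp [ 0.5063 -0.1558  0.0149] case [-0.0103  0.0028] theta 101.05 F [-0.4  1.  -0.1] w 0.01 t 24.95
```

Request:
{"fn": "drive_tool", "kwargs": {
  "targets": [0, 0, 0, -1, 0, 0, 0.12, 0, 0, 0, -1, 0, 0, 0.12, 0, 0, 0, 0, 0, 0, 0.12, 0, 0, 0, 0, 0, 0, 0.12]
}}

```text
clock: 25.45
position: [0.5067, -0.1579, 0.0149]
ee_rot: [-0.0, 0.636, 0.772, -0.0]
contact_force: [0.1, 2.5, 0.0]
width: 0.0102
```

Run:
```python
from h import *
s=rep()
```

```text
tcp [ 0.5067 -0.1579  0.0149] case [-0.0083  0.0028] theta 101.04 F [0.1 2.5 0. ] w 0.0102 t 25.45
```

Request:
{"fn": "drive_tool", "kwargs": {
  "targets": [0, 0, 0, 20, 0, 0, 0.12, 0, 0, 0, 0, 0, -30, 0.12, 0, 0, 0, 0, -3, -35, 0.12, 0, 0, 0, -31, 0, 0, 0.12, 0, 6, 0, -31, 0, 0, 0.12, 0, 6, 0, 0, 0, 0, 0.12, 0, 6, 0, 0, 0, 0, 0.12, 0, 0, 0, 0, 0, 0, 0.12, 0, 0, 0, 0, 0, 0, 0.12]
}}

```text
clock: 26.58
position: [0.5114, -0.1986, 0.0799]
ee_rot: [-0.121, 0.628, 0.763, 0.099]
contact_force: [0.1, 0.4, 0.2]
width: 0.0101
```

Run:
```python
from h import *
import cv2,json
s=rep()
im=get_image("wrist")[:,:,::-1].copy();cv2.imwrite("pics/w16.png",im)
cv2.imwrite("pics/w16y.png",cv2.resize(im[190:236,205:355],None,fx=5.3,fy=5.3,interpolation=cv2.INTER_NEAREST))
for c in (225,245,260,278,295,315): print(c,[(r,int(im[r,c].mean())) for r in range(208,224)])
H=calibration("wrist")["hand_eye"];R=qR(s["ee_rot"]);print("cam",incase(np.array(s["position"])+R@H[:3,3]))
for r in (212,214,216,218): print(r,incase(wray(s,(278,r),.004)),incase(wray(s,(278,r),.042)))
```

```text
tcp [ 0.5114 -0.1986  0.0799] case [ 0.0326 -0.0004] theta 101.07 F [0.1 0.4 0.2] w 0.0101 t 26.575
225 [(208, 157), (209, 157), (210, 157), (211, 158), (212, 157), (213, 153), (214, 117), (215, 37), (216, 63), (217, 79), (218, 93), (219, 94), (220, 94), (221, 93), (222, 93), (223, 92)]
245 [(208, 164), (209, 161), (210, 160), (211, 158), (212, 158), (213, 154), (214, 150), (215, 117), (216, 64), (217, 80), (218, 94), (219, 94), (220, 93), (221, 93), (222, 95), (223, 94)]
260 [(208, 158), (209, 156), (210, 156), (211, 156), (212, 156), (213, 156), (214, 149), (215, 91), (216, 63), (217, 53), (218, 96), (219, 95), (220, 94), (221, 94), (222, 94), (223, 94)]
278 [(208, 162), (209, 161), (210, 163), (211, 163), (212, 164), (213, 160), (214, 127), (215, 48), (216, 65), (217, 64), (218, 96), (219, 95), (220, 94), (221, 94), (222, 94), (223, 95)]
295 [(208, 158), (209, 155), (210, 151), (211, 150), (212, 153), (213, 152), (214, 124), (215, 53), (216, 71), (217, 87), (218, 97), (219, 96), (220, 96), (221, 94), (222, 95), (223, 95)]
315 [(208, 163), (209, 164), (210, 164), (211, 162), (212, 158), (213, 156), (214, 146), (215, 66), (216, 73), (217, 87), (218, 96), (219, 96), (220, 96), (221, 96), (222, 97), (223, 97)]
cam [0.0011 0.0005]
212 [ 0.0005 -0.    ] [0.0006 0.0001]
214 [ 0.0019 -0.    ] [0.0018 0.0001]
216 [ 0.0033 -0.    ] [0.0029 0.0001]
218 [ 0.0046 -0.    ] [0.0041 0.0001]
```

View pics/w16y.png

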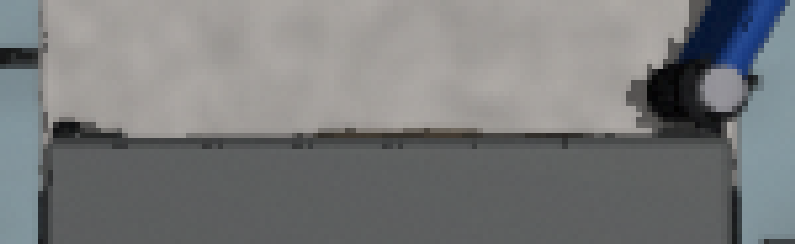

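The parcel's end at row 215 is now within about 0.7 mm of the roof edge at row 216, and it's square. I'm planning the door sweep.

Run:
```python
from h import *
s=rep()
print("hinge",incase(wray(s,(340.8,206.6),.0385)))
H=np.array([-.0025,.0365]);r=.05;a=.011;b=.0145
def P(q,g=0):
    u=np.array([-np.sin(q),-np.cos(q)]);c=np.array([np.cos(q),-np.sin(q)])
    return H+r*u-c*(.002+a*abs(c[0])+b*abs(c[1])+g)
print("start",P(2.05,.012))
qs=np.r_[2.05,np.linspace(1.9,0.1,16),0.05,0]
pts=[P(2.05,.012)]+[P(q) for q in qs]
for i in range(1,len(pts)):
    d=pts[i]-pts[i-1];print(round(qs[i-1],2),np.round(pts[i],4),"tx,ty",np.round([-d[0]*1e3,d[1]*1e3],1))
```

```text
tcp [ 0.5114 -0.1984  0.0802] case [ 0.0324 -0.0003] theta 101.1 F [-0.2 -0.4  0.3] w 0.0102 t 26.625
hinge [-0.0028  0.0369]
start [-0.03214212  0.08789471]
2.05 [-0.0377  0.0772] tx,ty [  5.5 -10.6]
1.9 [-0.0436  0.0709] tx,ty [ 5.9 -6.3]
1.78 [-0.0476  0.0649] tx,ty [ 4. -6.]
1.66 [-0.0507  0.0583] tx,ty [ 3.2 -6.6]
1.54 [-0.053   0.0518] tx,ty [ 2.2 -6.5]
1.42 [-0.0546  0.0468] tx,ty [ 1.6 -5. ]
1.3 [-0.0557  0.0413] tx,ty [ 1.1 -5.4]
1.18 [-0.0562  0.0356] tx,ty [ 0.5 -5.8]
1.06 [-0.0559  0.0295] tx,ty [-0.3 -6. ]
0.94 [-0.0548  0.0233] tx,ty [-1.1 -6.2]
0.82 [-0.0528  0.0171] tx,ty [-2.  -6.2]
0.7 [-0.0498  0.011 ] tx,ty [-3.  -6.1]
0.58 [-0.0459  0.0052] tx,ty [-3.9 -5.8]
0.46 [-0.0411 -0.0002] tx,ty [-4.8 -5.4]
0.34 [-0.0354 -0.0049] tx,ty [-5.7 -4.7]
0.22 [-0.0289 -0.0088] tx,ty [-6.5 -3.9]
0.1 [-0.0218 -0.0118] tx,ty [-7.1 -3. ]
0.05 [-0.0187 -0.0128] tx,ty [-3.1 -0.9]
0.0 [-0.0155 -0.0135] tx,ty [-3.2 -0.7]
```

Request:
{"fn": "drive_tool", "kwargs": {
  "targets": [0, -6, 0, 0, 0, 0, 0, 0, -6, 0, 0, 0, 0, 0, 0, -6, 0, 0, 0, 0, 0, 0, 0, 0, 22, 45, 0, 0, 0, 0, 0, 22, 45, 0, 0, 0, 0, 0, 20.5, 0, 0, 0, 0, 0, 0, 0, 0, 0, 0]
}}

```text
clock: 27.5
position: [0.5862, -0.1167, 0.0801]
ee_rot: [-0.001, 0.634, 0.773, -0.001]
contact_force: [-0.0, 0.0, -1.0]
width: -0.0001
```

Run:
```python
from h import *
import cv2
s=rep()
im=get_image("wrist")[:,:,::-1].copy();cv2.imwrite("pics/w17.png",im)
```

```text
tcp [ 0.5862 -0.1167  0.0801] case [-0.0335  0.0887] theta 101.25 F [-0.  0. -1.] w -0.0001 t 27.5
```

View pics/w17.png

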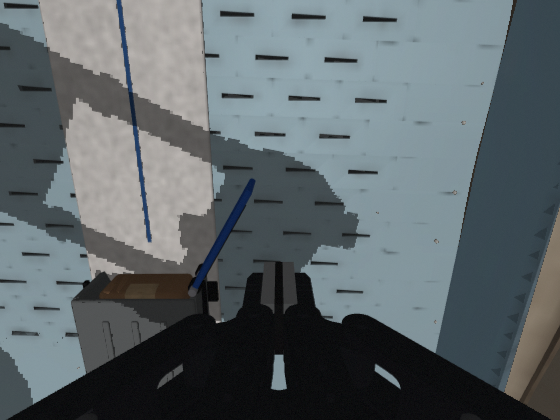

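The closed fingers are on the door's outer side, with the door at (195,290) to (252,181). Descending.

Request:
{"fn": "drive_tool", "kwargs": {
  "targets": [0, 0, 0, 0, 0, 30, 0, 0, 0, 0, 0, 0, 25, 0, 0, 0, 0, 0, 0, 11, 0, 0, 0, 0, 0, 0, 0, 0]
}}

```text
clock: 28.05
position: [0.587, -0.1198, 0.0136]
ee_rot: [-0.001, 0.636, 0.772, -0.0]
contact_force: [-0.1, -0.5, -0.6]
width: 0.0
```

Request:
{"fn": "drive_tool", "kwargs": {
  "targets": [0, 0, 0, 4.5, -11, 0, 0, 0, 0, 0, 6, -6.5, 0, 0, 0, 0, 0, 4, -6, 0, 0, 0, 0, 0, 3, -6.5, 0, 0, 0, 0, 0, 0, 0, 0, 0]
}}

```text
clock: 28.68
position: [0.5542, -0.1074, 0.0141]
ee_rot: [-0.0, 0.636, 0.772, -0.0]
contact_force: [-0.6, 0.6, -0.8]
width: 0.0003
```

Run:
```python
from h import *
import cv2
s=rep()
im=get_image("wrist")[:,:,::-1].copy();cv2.imwrite("pics/w18.png",im)
```

```text
tcp [ 0.5542 -0.1074  0.0141] case [-0.0487  0.0591] theta 101.05 F [-0.6  0.6 -0.8] w 0.0003 t 28.675
```

View pics/w18.png

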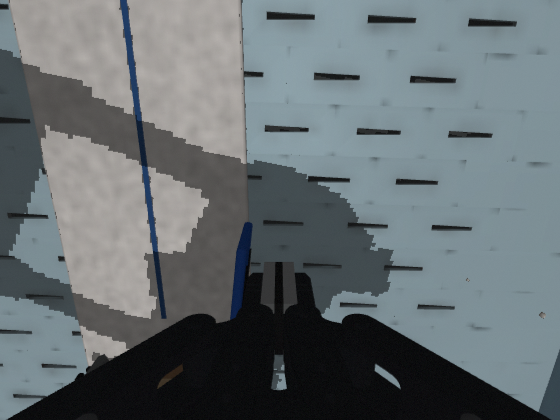

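The door is turning with the fingers and now stands at about π/2. Continuing the sweep.

Request:
{"fn": "drive_tool", "kwargs": {
  "targets": [0, 0, 0, 3.5, -6.5, 0, 0, 0, 0, 0, 2, -5.5, 0, 0, 0, 0, 0, 1.5, -5.5, 0, 0, 0, 0, 0, 0.5, -6, 0, 0, 0, 0, 0, 0, -6, 0, 0, 0, 0, 0, -1, -6, 0, 0, 0, 0, 0, -2, -6.5, 0, 0, 0, 0, 0, -3, -6, 0, 0, 0, 0, 0, 0, 0, 0, 0]
}}

```text
clock: 29.85
position: [0.5069, -0.1158, 0.0139]
ee_rot: [-0.0, 0.636, 0.772, -0.0]
contact_force: [0.4, 0.6, 0.5]
width: -0.0001
```

Run:
```python
from h import *
s=rep()
```

```text
tcp [ 0.5069 -0.1158  0.0139] case [-0.0495  0.011 ] theta 101.01 F [0.4 0.6 0.5] w -0.0001 t 29.85
```

On the planned path at q≈0.7. On to nearly shut.

Request:
{"fn": "drive_tool", "kwargs": {
  "targets": [0, 0, 0, -4, -6, 0, 0, 0, 0, 0, -5, -5, 0, 0, 0, 0, 0, -5.5, -5, 0, 0, 0, 0, 0, -6.5, -4, 0, 0, 0, 0, 0, -7, -3, 0, 0, 0, 0, 0, -3, -1, 0, 0, 0, 0, 0, 0, 0, 0, 0]
}}

```text
clock: 30.72
position: [0.49, -0.1509, 0.014]
ee_rot: [0.0, 0.636, 0.772, -0.0]
contact_force: [0.5, 0.2, -0.1]
width: -0.0
```

Run:
```python
from h import *
s=rep()
```

```text
tcp [ 0.49   -0.1509  0.014 ] case [-0.0183 -0.0123] theta 101.02 F [ 0.5  0.2 -0.1] w -0.0 t 30.725
```

Request:
{"fn": "drive_tool", "kwargs": {
  "targets": [0, 0, 0, -1.5, 0, 0, 0, 0, 0, 0, -1, 0, 0, 0, 0, 0, 0, 0, 0, 0, 0]
}}

```text
clock: 31.1
position: [0.4905, -0.1529, 0.014]
ee_rot: [-0.0, 0.636, 0.772, -0.0]
contact_force: [0.4, 0.8, -0.5]
width: 0.0003
```

Request:
{"fn": "drive_tool", "kwargs": {
  "targets": [0, 0, 0, -1, 0, 0, 0, 0, 0, 0, 0, 0, 0, 0, 0, 0, 0, 0, 0, 0, 0]
}}

```text
clock: 31.48
position: [0.4907, -0.154, 0.014]
ee_rot: [0.0, 0.636, 0.772, -0.0]
contact_force: [-0.4, 1.5, -1.0]
width: 0.0
```

Run:
```python
from h import *
s=rep()
```

```text
tcp [ 0.4907 -0.154   0.014 ] case [-0.0151 -0.0121] theta 101.05 F [-0.4  1.5 -1. ] w 0.0 t 31.475
```

Request:
{"fn": "drive_tool", "kwargs": {
  "targets": [0, 0, 0, -0.7, 0, 0, 0, 0, 0, 0, 0, 0, 0, 0, 0, 0, 0, 0, 0, 0, 0]
}}

```text
clock: 31.85
position: [0.4907, -0.1542, 0.014]
ee_rot: [-0.0, 0.636, 0.772, 0.0]
contact_force: [0.3, 3.2, 0.2]
width: 0.0002
```

Request:
{"fn": "drive_tool", "kwargs": {
  "targets": [0, 0, 0, -0.7, 0, 0, 0, 0, 0, 0, 0, 0, 0, 0, 0, 0, 0, 0, 0, 0, 0]
}}

```text
clock: 32.22
position: [0.4907, -0.1543, 0.014]
ee_rot: [-0.001, 0.636, 0.772, 0.001]
contact_force: [0.6, 6.3, 2.4]
width: -0.0003
```

Run:
```python
from h import *
import cv2
s=rep()
im=get_image("wrist")[:,:,::-1].copy();cv2.imwrite("pics/w19.png",im)
```

```text
tcp [ 0.4907 -0.1543  0.014 ] case [-0.0148 -0.0122] theta 101.0 F [0.6 6.3 2.4] w -0.0003 t 32.225
```

View pics/w19.png

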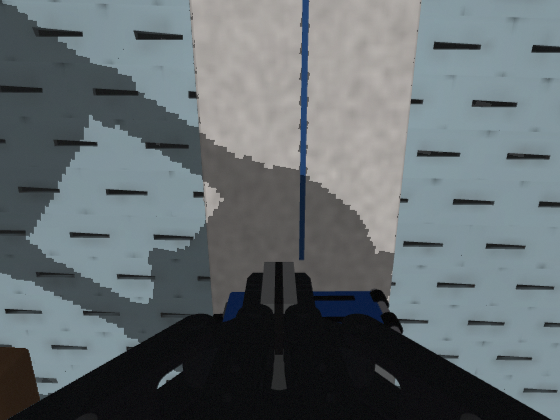

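The force climbs to 6 N while the position holds, so the door is against its stop. I'll retreat and take an overhead look.

Request:
{"fn": "drive_tool", "kwargs": {
  "targets": [0, 0, 0, 5, 0, 0, 0, 0, 0, 0, 20, 0, 0, 0, 0, 0, 0, 0, 0, -30, 0, 0, 0, 0, 0, 12, -36, 0, 0, 0, 0, -36, 0, 0, 0, 0, 6, 0, -36, 0, 0, 0, 0, 6, 0, 0, 0, 0, 0, 0, 6, 0, 0, 0, 0, 0, 0, 0, 0, 0, 0, 0, 0, 0, 0, 0, 0, 0, 0, 0]
}}

```text
clock: 33.52
position: [0.5112, -0.1981, 0.0799]
ee_rot: [-0.121, 0.628, 0.763, 0.099]
contact_force: [0.4, -0.3, -0.5]
width: -0.0001
```

Run:
```python
from h import *
import cv2
s=rep()
im=get_image("wrist")[:,:,::-1].copy();cv2.imwrite("pics/w20.png",im)
cv2.imwrite("pics/w20y.png",cv2.resize(im[180:240,205:355],None,fx=5.3,fy=5.3,interpolation=cv2.INTER_NEAREST))
m=((im[:,:,0].astype(int)-im[:,:,2]>60)).astype(np.uint8);m[:195]=0;m[240:]=0
ys,xs=np.nonzero(m);c=np.unique(xs)
for x in c[::8]:
    r=ys[xs==x];print(x,r.min(),r.max(),incase(wray(s,(x,r.min()),.0385)),incase(wray(s,(x,r.max()),.0385)))
```

```text
tcp [ 0.5112 -0.1981  0.0799] case [ 0.0321 -0.0004] theta 101.07 F [ 0.4 -0.3 -0.5] w -0.0001 t 33.525
218 206 209 [-0.0034 -0.0351] [-0.0016 -0.0351]
226 205 210 [-0.004  -0.0304] [-0.001  -0.0304]
234 205 210 [-0.004  -0.0257] [-0.001  -0.0257]
242 205 210 [-0.004 -0.021] [-0.001 -0.021]
250 205 210 [-0.004  -0.0164] [-0.001  -0.0164]
258 205 210 [-0.004  -0.0117] [-0.001  -0.0117]
266 206 210 [-0.0034 -0.007 ] [-0.0011 -0.007 ]
274 205 210 [-0.004  -0.0023] [-0.0011 -0.0023]
282 205 210 [-0.004   0.0024] [-0.0011  0.0024]
290 205 210 [-0.004  0.007] [-0.0011  0.007 ]
298 205 210 [-0.004   0.0117] [-0.0011  0.0117]
306 205 210 [-0.004   0.0164] [-0.0011  0.0164]
314 205 210 [-0.004   0.0211] [-0.0011  0.0211]
322 205 210 [-0.004   0.0257] [-0.0011  0.0258]
330 205 210 [-0.004   0.0304] [-0.0011  0.0304]
```

View pics/w20y.png

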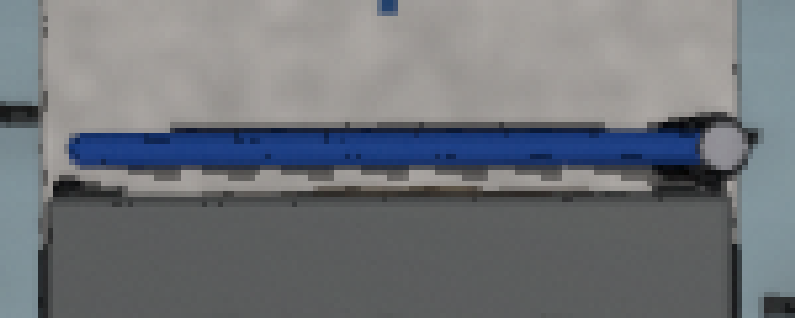

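Request:
{"fn": "drive_tool", "kwargs": {
  "targets": [0, 0, 0, 0, 0, -50, 0, 0, 0, 0, 0, 0, -50, 0, 0, 0, 0, 0, -50, -40, 0, 0, 0, 0, 0, -60, 0, 0, 0, 0, 0, 0, -60, 0, 0, 0, 0, 0, 0, 0, 0, 0]
}}

```text
clock: 34.33
position: [0.3512, -0.2725, 0.213]
ee_rot: [-0.121, 0.629, 0.762, 0.099]
contact_force: [1.2, 0.3, 0.7]
width: 0.0002
```

Run:
```python
from h import *
import cv2
s=rep()
im=get_image("top")[:,:,::-1].copy();cv2.imwrite("pics/t20.png",im)
```

```text
tcp [ 0.3512 -0.2725  0.213 ] case [ 0.0746 -0.1717] theta 100.88 F [1.2 0.3 0.7] w 0.0002 t 34.325
```

View pics/t20.png

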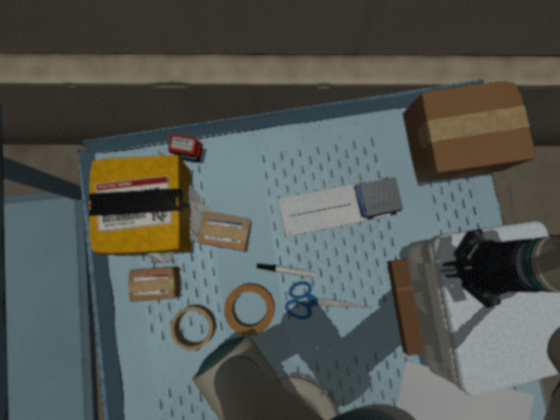

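Every bystander is where it started: stamp (185,147), flat parcel (224,231), tall parcel (152,284). The hand is near the white bin, so I'll lift it clear before handing in.

Request:
{"fn": "drive_tool", "kwargs": {
  "targets": [0, 0, 0, 0, 0, -50, 0, 0, 0, 0, 0, 0, -40, 0, 0, 0, 0, 0, 0, 0, 0, 0, 0, 0, 0, 0, 0, 0]
}}

```text
clock: 34.88
position: [0.3604, -0.2999, 0.2973]
ee_rot: [-0.121, 0.627, 0.763, 0.1]
contact_force: [-0.2, 0.5, 0.2]
width: -0.0002
```

Run:
```python
from h import *
rep(); print(sign_off())
```

```text
tcp [ 0.3604 -0.2999  0.2973] case [ 0.1033 -0.1679] theta 101.15 F [-0.2  0.5  0.2] w -0.0002 t 34.875
the job is handed in; nothing more can be done
None
```

I set the smallest parcel right way up on the white board, pushed it long way first into the case until its end was flush, and shut the blue door. I handed the job in at 34.9 s.

**Parcel:** The last overhead view shows its end square to the roof's front edge and within about 1 mm of it. My earlier estimates of where the mouth lies disagreed by up to about 3 mm. I went by the straight-down view, where the roof edge and the hinge agreed. A try at using the side wall as a stop felt no contact, so I didn't rely on it.

**Door:** The force rose to about 6 N with no further movement when it reached its stop. From above it lies parallel to the mouth, to within a pixel.

**Everything else:** The stamp and the two larger parcels look unmoved in the final top view. The gripper was clear of everything, and the contact readings were only noise. The highest force I read was about 6 N.

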